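# Put the blue mosaic tiles back in their box

## Robot

A 6-joint arm with a two-finger parallel gripper is mounted at the origin on a cart in front of the work surface, level with it; the furniture and walls round the work are solid. World frame = base frame: x ahead of the robot, y to its left, z up, the work surface at z = 0. Lengths are in m, angles in rad, forces in N, time in s.
With the tool pointing down it reaches from about 0.35 to 0.975 m from the base axis. Payload 4.9 kg.
Tool frame: the origin (TCP) lies at the very end of the fingers, on their centre line; the grasp point (between the pads) lies 19 mm behind it; z points along the fingers, y is the line along which they close (so a half turn about z gives the same grasp; the last joint's range is limited). The gripper opens to 85 mm and grips with 20 to 120 N. Pads are 22 mm wide; open, the fingers measure 114 mm over their backs; the gripper's body (76 mm by 85 mm) begins 54 mm behind the grasp point. The pads swing forward as they close: fully open they stand 13 mm farther back than shut.
Start: joints at [1.081, 0.053, 1.613, -0, 1.476, -0.119], TCP at [0.226, 0.583, 0.231] pointing down, gripper open.
Joint ranges: [-3.01, 3.01], [-1.01, 2.22], [0.06, 2.58], [-1.02, 4.17], [0.09, 2.62], [-3.14, 3.14]. Speed limits (rad/s): [2.57, 2.57, 3.14, 3.14, 3.14, 3.14].

## Interface

Orientations are given as a unit quaternion [w, x, y, z].
In Python, from plant import manip gives the robot as it stands.
- The arm moves only by the tool send_rows, never from a script. Its argument "increments" is a list of rows, each an object of numbers: "claw": the closure, from -1 (fully open) to 1 (shut); "dx", "dy", "dz": the shift along the tool's x, y, z in units of 0.5 m (1.0 is 0.5 m); "yaw": the turn about the tool's z in units of 1.5 rad (1.0 is 1.5 rad). A call has 1 to 20 rows; each row is the pose to reach, as a shift and turn from the pose commanded when the call began, along the tool's axes at that moment; what a row does not reach only later rows make up. A row lasts 1/8 s, in which the tool goes at most 62.5 mm and 10.7 degrees, less where a joint would pass 70% of its speed; a pose out of reach is approached as far as the arm can. A call with a number of a shift or a turn outside -1 to 1 is refused whole. A call with a gripper value outside its range is refused whole. The fingers move at their own pace and stop on an object; the grip force is fixed at half the most. Time passes only in rows, so rows that repeat a pose let the fingers close. It gives the time, the measured TCP pose, the force, the opening and the grip force at its end, in the units of the state.
- manip.state(): the state, without advancing time (a new reading comes with each control period).
- manip.grab_frame(name): name is "scene" or "top" or "wrist"; returns the picture (480x640x3 uint8, red, green, blue); there is no depth.
- manip.camera_params(name): a dict with "camera_matrix" (3x3 intrinsics, pixels), "extrinsics" (4x4, takes a point from world to camera coordinates); the wrist camera has in their place "tool_from_camera" (4x4, takes a point from camera to tool coordinates, whose origin is the TCP and whose axes are the flange's). Camera axes: x right, y down, z forward; pixel columns grow to the right and rows downward; lengths in m; the calibration is good to about 2 mm. The wrist camera is an equidistant fisheye: a pixel r from the principal point sees the ray r / f radians off the axis. A picture is of the moment at which its call begins: read the wrist's pose just before it. camera_params takes no time and is no camera call.
- manip.job_done(): hands the job in; it is judged then, once.
The state is a dict: "time": time; "joint_pos": joint angles; "joint_vel": joint speeds; "joint_efforts": joint torques, N m; "tool_pos": TCP position; "tool_rot": TCP orientation; "contact_force": force on the tool from outside, world axes, zero at the start; "ft_torque": the same for the moment, N m; "gripper_width": opening from 0.0 (shut) to 1.0 (fully open); "grasp_force": force on a finger pad.
Only numpy, scipy, OpenCV 4.12 (cv2) and the standard library are available. Lean on these libraries where they do the work, as an engineer would, in place of code of your own. Each camera call takes 0.05 s, during which the arm holds its last target. There are 200 camera calls.

## Task

Pour all five loose blue tiles from the blue-handled scoop into the open wooden box with the blue sample tile on its front. Stand the empty scoop upright in the blue-marked hollow of the scoop stand, and shut the blue box's lid fully. The terracotta box is still in use, so leave its lid standing open, and do not disturb the other things on the bench.

Things in the scene. Friction and masses are not known exactly. Their poses are not given: they have to be found in the camera images.
- box_blue: wooden tile box with hinged lid, 110 (x) x 130 (y) x 60 mm high, walls and floor 7 mm, open on top; a cobalt-blue sample tile in a brass frame on its front (-x) face; a few blue tiles of old stock stuck to its floor (up to 18 mm above the bench). Origin: centre of its underside; z up; front towards the robot. Fixed to the bench
- lid_blue (a joint): blue box's lid angle: 0 = shut on the rim, 1.9 rad = stop, leaning back past upright. Stiff hinge along the box's far (+x) top edge: the lid stays where it is left; about 1.5 N at its edge swings it. Lid 122 mm from hinge to free edge, 130 wide, 9 thick, standing 12 mm over the box's front when shut; no knob
- lid_blue_edge (a point): middle of the free edge of the blue box's lid (mid thickness), 122 mm from the hinge
- lid_blue_hinge (a point): middle of the blue lid's hinge line, on the lid's underside; y along the hinge
- box_terra: the same kind of box for terracotta tiles (terracotta sample tile on its front, same sizes and axes); its lid stands open too and stays open. Fixed to the bench
- lid_terra (a joint): angle of the terracotta box's lid, same meaning as lid_blue
- stand: scoop stand: wooden board 145 (x) x 225 (y) x 20 mm with two round hollows 77 mm across and 10 mm deep, 112 mm apart, each marked by a sample tile let in behind it (+x): blue behind the one at +y, terracotta behind the one at -y; both are empty. Origin: centre of its underside; -x side towards the robot. Fixed to the bench
- stand_hole0 (a point): centre of the blue-marked hollow at the level of the board's top face, 20 mm above the bench; the hollow's floor is 10 mm lower
- scoop: steel measuring scoop, blue handle, holding the five loose blue tiles. Round cup, 64 mm across at the base, 100 at the rim, 48 high, wall and floor 3 mm. Straight round handle 16 mm thick along the scoop's -x, from 58 to 146 mm from the cup's axis, its centre line 42 mm above the underside. Origin: centre of the cup's underside; z up through the mouth; about 0.12 kg empty
- scoop_grip (a point): middle of the scoop's handle, 100 mm from the cup's axis, 42 mm above its underside
- scoop_mouth (a point): centre of the scoop's rim, 48 mm above its underside
- pot_yellow: yellow plastic pot with screw lid, 62 mm across, 53 mm high; bystander. Origin: centre of its underside
- cork_block: cork sanding block 55 x 95 x 35 mm; bystander. Origin: centre of its underside
- tile0: loose cobalt-blue glazed tile 19 x 19 x 11 mm, 12 g, slippery, at the start in the blue-handled scoop; origin: centre of one square face
- tile1: loose cobalt-blue glazed tile 19 x 19 x 11 mm, 12 g, slippery, at the start in the blue-handled scoop; origin: centre of one square face
- tile2: loose cobalt-blue glazed tile 19 x 19 x 11 mm, 12 g, slippery, at the start in the blue-handled scoop; origin: centre of one square face
- tile3: loose cobalt-blue glazed tile 19 x 19 x 11 mm, 12 g, slippery, at the start in the blue-handled scoop; origin: centre of one square face
- tile4: loose cobalt-blue glazed tile 19 x 19 x 11 mm, 12 g, slippery, at the start in the blue-handled scoop; origin: centre of one square face

How it is judged:
By the outcome, as a careful person would: the job done as asked, in the order asked, and still so for the second after the job is handed in, with the robot touching nothing.
It also fails if it takes over 64 s, if anything falls off the work surface, if the arm or the gripper's body presses on something with over 40 N, if the wrist force passes 120 N, or if a joint passes its speed limit or range.

## Working session

There is one attempt and no reset: what is moved stays moved. The work goes in short steps, Python scripts to look and compute and a tool call to move; the robot and the scene stay as the last step left them, time stands still between calls to the robot, and variables do not carry over. Pictures are saved under pics/ and viewed, at most 10 in all, crops included, and the job is handed in when it is done.

Besides the shell and the picture viewer there is one more tool, called after ">>>" by a JSON object that holds its "op" and its "data", one argument or row to a line. send_rows: Moves the arm, as the interface text tells. Shifts and turns lie within -1 to 1; 1 stands for 0.5 m of shift or 1.5 rad of turn. Its arguments: {"type":"object","properties":{"increments":{"type":"array","items":{"type":"object","properties":{"claw":{"type":"number"},"dx":{"type":"number"},"dy":{"type":"number"},"dz":{"type":"number"},"yaw":{"type":"number"}}}}},"required":["increments"]}

```bash
ls; mkdir -p pics; python3 - <<'E'
from plant import manip
import cv2,json
s=manip.state();print(s)
for n in("scene","top"):
    cv2.imwrite(f"pics/{n}0.png",manip.grab_frame(n)[:,:,::-1]);p=manip.camera_params(n);print(n,p)
print(manip.camera_params("wrist"))
E
```

```text
pics
{'time': 0.0, 'joint_pos': array([ 1.08101584e+00,  5.33623373e-02,  1.61431501e+00,  1.02162081e-05,
        1.47600935e+00, -1.19011660e-01]), 'joint_vel': array([ 0.00021732,  0.00129696, -0.00044328, -0.00025598, -0.00074185,
        0.0008842 ]), 'joint_efforts': array([ 9.97898096e-04, -3.93667567e+01, -3.70180321e+01, -1.05773267e-04,
        6.84726663e-03, -1.61083699e-05]), 'tool_pos': array([0.22616074, 0.5819654 , 0.23004708]), 'tool_rot': array([-3.18660796e-04,  1.84324751e-01,  9.82864838e-01, -9.97362962e-04]), 'contact_force': array([-1.05947522,  0.55065563, -0.32047782]), 'ft_torque': array([ 0.03422118, -0.0022629 ,  0.01807232]), 'grasp_force': 0.0, 'gripper_width': 1.0031372424481224}
scene {'camera_matrix': array([[594.9842848 ,   0.        , 321.84751034],
       [  0.        , 594.9842848 , 234.86279063],
       [  0.        ,   0.        ,   1.        ]]), 'extrinsics': array([[ 0.60751553, -0.79428014,  0.0066288 , -0.44673822],
       [-0.50914353, -0.39580343, -0.76427253,  0.24482539],
       [ 0.6096702 ,  0.46093242, -0.64485933,  1.22256634],
   
[... 331 characters left out ...]
, -0.01964676, -0.07792566,  0.5284456 ],
       [ 0.07772453,  0.01080203, -0.99691635,  1.02690492],
       [ 0.        ,  0.        ,  0.        ,  1.        ]])}
{'camera_matrix': array([[371.64829954,   0.        , 318.61109632],
       [  0.        , 371.64829954, 242.36994786],
       [  0.        ,   0.        ,   1.        ]]), 'tool_from_camera': array([[-2.04714466e-04, -9.46745670e-01, -3.21982289e-01,
         8.30400968e-02],
       [ 9.99999831e-01, -1.88800168e-05, -5.80279922e-04,
        -1.05794058e-03],
       [ 5.43298472e-04, -3.21982353e-01,  9.46745514e-01,
        -1.44098334e-01],
       [ 0.00000000e+00,  0.00000000e+00,  0.00000000e+00,
         1.00000000e+00]])}
```

View pics/scene0.png

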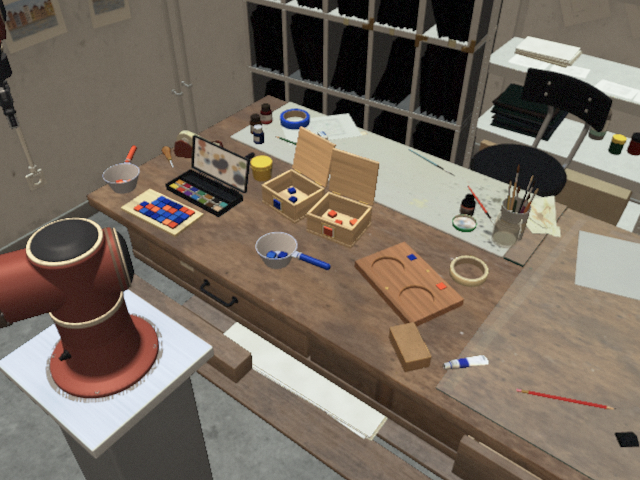

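View pics/top0.png

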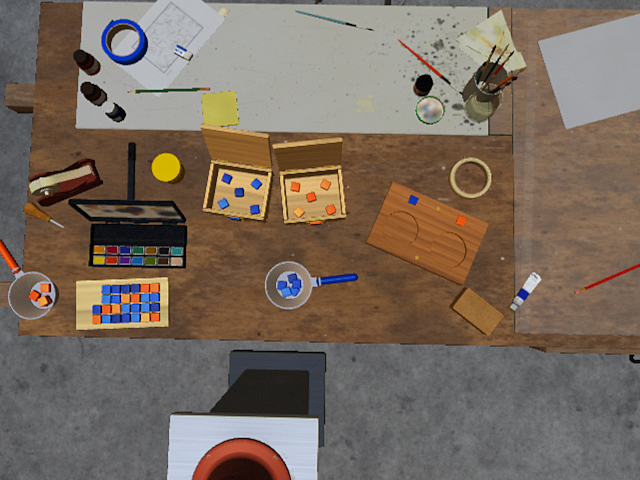

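```bash
cat > h.py <<'E'
import numpy as np,cv2
from plant import manip
from scipy.spatial.transform import Rotation as R
P={n:manip.camera_params(n) for n in("scene","top")}
def ray(n,u,v):
    K,E=P[n]["camera_matrix"],P[n]["extrinsics"];r=E[:3,:3]
    d=r.T@np.linalg.solve(K,[u,v,1]);return -r.T@E[:3,3],d
def onz(n,u,v,z):
    o,d=ray(n,u,v);return o+d*(z-o[2])/d[2]
def tri(a,b):
    (o1,d1),(o2,d2)=ray("top",*a),ray("scene",*b)
    t=np.linalg.lstsq(np.c_[d1,-d2],o2-o1,rcond=None)[0]
    p,q=o1+t[0]*d1,o2+t[1]*d2;return (p+q)/2,np.linalg.norm(p-q)
def proj(n,p):
    K,E=P[n]["camera_matrix"],P[n]["extrinsics"];c=K@(E[:3,:3]@np.array(p)+E[:3,3]);return c[:2]/c[2]
E
python3 - <<'E'
import cv2
a=cv2.imread("pics/top0.png")[120:320,190:500];cv2.imwrite("pics/t1.png",cv2.resize(a,None,fx=2.5,fy=2.5,interpolation=2))
a=cv2.imread("pics/scene0.png")[120:330,245:475];cv2.imwrite("pics/s1.png",cv2.resize(a,None,fx=2.8,fy=2.8,interpolation=2))
E
```

```text
(no output)
```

View pics/t1.png

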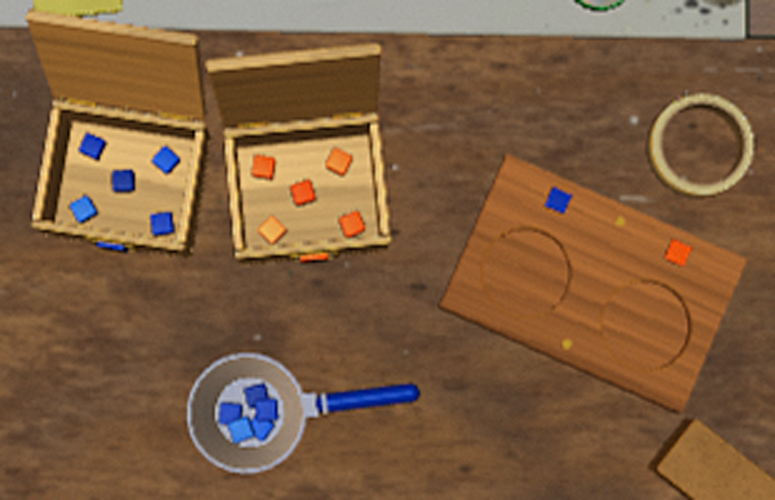

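View pics/s1.png

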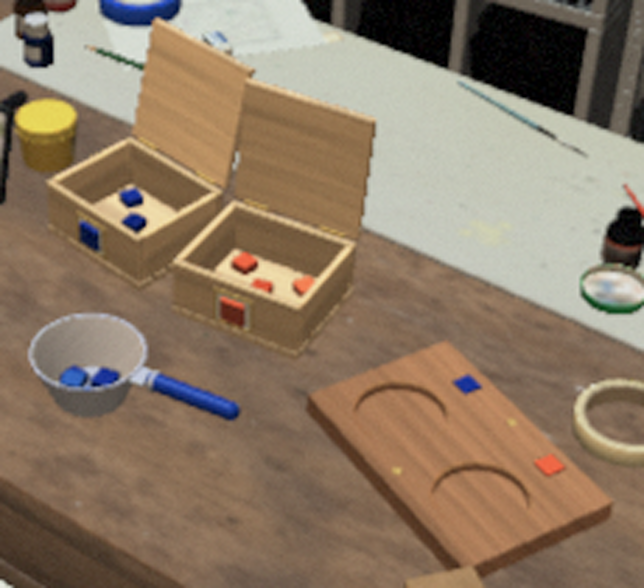

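```bash
python3 - <<'E'
from h import *
np.set_printoptions(precision=4,suppress=True)
D=dict(bFL=((34,226),(48,184)),bFR=((188,248),(140,245)),bBR=((203,123),(222,185)),bBL=((55,103),(130,140)),lL=((30,18),(155,20)),lR=((198,40),(252,70)),
tFL=((238,257),(174,264)),tBR=((380,117),(354,240)),tlL=((209,66),(248,82)),tlR=((380,48),(374,122)),
rim=((246,412),(88,345)),hend=((418,393),(234,410)),hst=((322,403),(155,382)),sBL=((506,155),(443,343)),sBR=((745,262),(610,508)),sFL=((440,305),(308,403)),sFR=((682,410),(470,570)),stile=((558,200),(467,384)),
pot=((-58,120),(46,115)))
for k,(a,b) in D.items():
    a=np.array(a)/2.5+[190,120];b=np.array(b)/2.8+[245,120];p,e=tri(a,b);print(k,p,round(e,4))
E
```

```text
bFL [0.5845 0.0857 0.0576] 0.0012
bFR [ 0.5679 -0.0425  0.0551] 0.0014
bBR [ 0.6722 -0.0548  0.0685] 0.0016
bBL [0.6894 0.0718 0.0576] 0.0016
lL [0.7244 0.0651 0.1782] 0.0002
lR [ 0.7098 -0.0606  0.1779] 0.0006
tFL [ 0.5616 -0.0856  0.0579] 0.0008
tBR [ 0.6791 -0.2007  0.0682] 0.0014
tlL [ 0.6905 -0.0697  0.1781] 0.0004
tlR [ 0.7056 -0.1958  0.1788] 0.0014
rim [ 0.433  -0.0953  0.0554] 0.0005
hend [ 0.4511 -0.237   0.0485] 0.0011
hst [ 0.4423 -0.1587  0.0419] 0.0028
sBL [ 0.6587 -0.3124  0.0189] 0.0019
sBR [ 0.5699 -0.5202  0.017 ] 0.0003
sFL [ 0.5279 -0.2581  0.0117] 0.0001
sFR [ 0.4423 -0.4659  0.02  ] 0.0025
stile [ 0.6202 -0.358   0.0229] 0.0005
pot [0.673  0.1672 0.0569] 0.0008
```

```bash
cat >> h.py <<'E'
np.set_printoptions(precision=4,suppress=True)
def rel(t,head=None,s=None):
    """increments to TCP target t (world), tool-x heading head (deg)"""
    s=s or manip.state();M=R.from_quat(np.roll(s["tool_rot"],-1)).as_matrix()
    d=M.T@(np.array(t)-s["tool_pos"])/.5;h0=np.degrees(np.arctan2(M[1,0],M[0,0]))
    y=0 if head is None else -np.radians((head-h0+180)%360-180)/1.5
    print("inc",np.round(d,4),"yaw",round(y,4),"head",round(h0,2));return d,y
E
python3 - <<'E'
from h import *
c=onz("top",526/2.5+190,273/2.5+120,.02);print("hole",c)
s=np.array([.433,-.0953]);hd=np.array([.127,-.992])
g=s+.12*hd;print(g)
rel([*g,.15],97.3); rel([.35,.15,.23],130)
E
```

```text
hole [ 0.5565 -0.3311  0.02  ]
[ 0.4482 -0.2143]
inc [-0.9911 -1.3233  0.1625] yaw 0.715 head 158.75
inc [-0.5439 -0.7156  0.0015] yaw 0.3346 head 158.75
```

>>> {"op": "send_rows", "data": {
  "increments": [
    {"dx": -0.544, "dy": -0.716, "yaw": 0.335, "claw": -1},
    {"dx": -0.544, "dy": -0.716, "yaw": 0.335, "claw": -1},
    {"dx": -0.544, "dy": -0.716, "yaw": 0.335, "claw": -1},
    {"dx": -0.544, "dy": -0.716, "yaw": 0.335, "claw": -1},
    {"dx": -0.544, "dy": -0.716, "yaw": 0.335, "claw": -1},
    {"dx": -0.544, "dy": -0.716, "yaw": 0.335, "claw": -1},
    {"dx": -0.544, "dy": -0.716, "yaw": 0.335, "claw": -1},
    {"dx": -0.544, "dy": -0.716, "yaw": 0.335, "claw": -1}
  ]
}}

```text
invalid input
```

```bash
python3 - <<'E'
from h import *
print(manip.state()["tool_pos"])
rel([.4482,-.2143,.15],97.3)
E
```

```text
[0.2262 0.582  0.2302]
inc [-0.991  -1.3232  0.1625] yaw 0.715 head 158.75
```

>>> {"op": "send_rows", "data": {
  "increments": [
    {"dx": -0.544, "dy": -0.716, "dz": 0, "yaw": 0.335, "claw": -1},
    {"dx": -0.544, "dy": -0.716, "dz": 0, "yaw": 0.335, "claw": -1},
    {"dx": -0.544, "dy": -0.716, "dz": 0, "yaw": 0.335, "claw": -1},
    {"dx": -0.544, "dy": -0.716, "dz": 0, "yaw": 0.335, "claw": -1},
    {"dx": -0.544, "dy": -0.716, "dz": 0, "yaw": 0.335, "claw": -1},
    {"dx": -0.544, "dy": -0.716, "dz": 0, "yaw": 0.335, "claw": -1},
    {"dx": -0.544, "dy": -0.716, "dz": 0, "yaw": 0.335, "claw": -1},
    {"dx": -0.544, "dy": -0.716, "dz": 0, "yaw": 0.335, "claw": -1}
  ]
}}

```text
time: 1.1
tool_pos: [0.3507, 0.1475, 0.231]
tool_rot: [0.0, 0.426, 0.905, -0.0]
contact_force: [-0.6, 0.6, -0.5]
gripper_width: 0.997
grasp_force: 0.0
```

```bash
python3 - <<'E'
from h import *
print(manip.state()["tool_pos"])
rel([.4482,-.2143,.15],97.3)
E
```

```text
[0.3507 0.1475 0.231 ]
inc [-0.6816 -0.3111  0.1623] yaw 0.376 head 129.61
```

>>> {"op": "send_rows", "data": {
  "increments": [
    {"dx": -0.682, "dy": -0.311, "dz": 0.162, "yaw": 0.376, "claw": -1},
    {"dx": -0.682, "dy": -0.311, "dz": 0.162, "yaw": 0.376, "claw": -1},
    {"dx": -0.682, "dy": -0.311, "dz": 0.162, "yaw": 0.376, "claw": -1},
    {"dx": -0.682, "dy": -0.311, "dz": 0.162, "yaw": 0.376, "claw": -1},
    {"dx": -0.682, "dy": -0.311, "dz": 0.162, "yaw": 0.376, "claw": -1},
    {"dx": -0.682, "dy": -0.311, "dz": 0.162, "yaw": 0.376, "claw": -1},
    {"dx": -0.682, "dy": -0.311, "dz": 0.162, "yaw": 0.376, "claw": -1},
    {"dx": -0.682, "dy": -0.311, "dz": 0.162, "yaw": 0.376, "claw": -1}
  ]
}}

```text
time: 2.1
tool_pos: [0.4502, -0.2102, 0.1496]
tool_rot: [-0.001, 0.658, 0.753, 0.0]
contact_force: [-0.3, 0.7, -0.1]
gripper_width: 0.997
grasp_force: 0.0
```

```bash
cat >> h.py <<'E'
W=manip.camera_params("wrist")
def wray(u,v,s):
    K,T=W["camera_matrix"],W["tool_from_camera"]
    a,b=(u-K[0,2])/K[0,0],(v-K[1,2])/K[1,1];th=np.hypot(a,b)
    d=np.array([a,b,0])/max(th,1e-9)*np.sin(th)+[0,0,np.cos(th)]
    M=R.from_quat(np.roll(s["tool_rot"],-1)).as_matrix()
    return s["tool_pos"]+M@T[:3,3],M@T[:3,:3]@d
def won(u,v,z,s):
    o,d=wray(u,v,s);return o+d*(z-o[2])/d[2]
def snap(n,f):
    s=manip.state();im=manip.grab_frame(n)[:,:,::-1].copy();cv2.imwrite("pics/"+f,im);return s,im
def handle(s,im):
    "axis fit of the saturated blue handle, in world at z=.042"
    h=cv2.cvtColor(im,cv2.COLOR_BGR2HSV);m=cv2.inRange(h,(105,120,50),(130,255,255))
    n,l,st,c=cv2.connectedComponentsWithStats(m);k=1+np.argmax(st[1:,4]);v,u=np.nonzero(l==k)
    p=np.array([won(a,b,.042,s)[:2] for a,b in zip(u[::5],v[::5])]);c=p.mean(0)
    w=np.linalg.svd(p-c)[2][0];t=(p-c)@w;return st[k],c,w,t.min(),t.max()
E
python3 - <<'E'
from h import *
s,im=snap("wrist","w1.png");print(s["tool_pos"])
print(handle(s,im))
E
```

```text
[ 0.4502 -0.2102  0.1496]
(array([ 282,   39,   67,   66, 2342], dtype=int32), array([ 0.4322, -0.0989]), array([ 0.4235, -0.9059]), np.float64(-0.025909873991853925), np.float64(0.02078031581211198))
```

View pics/w1.png

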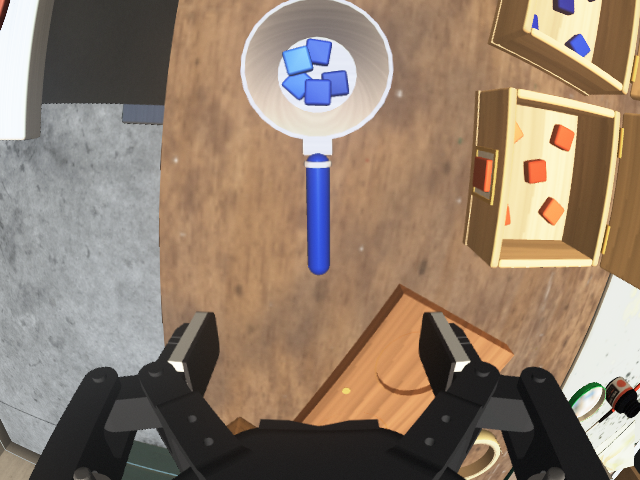

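```bash
python3 - <<'E'
from h import *
s=manip.state()
a,b,c=[won(u,v,z,s) for u,v,z in((317,155,.042),(318.5,274,.042),(317,68,.048))]
print(a,b,c)
d=(b-a)[:2];d/=np.linalg.norm(d);hd=np.degrees(np.arctan2(-d[1],-d[0]));print(np.linalg.norm((b-c)[:2]),hd)
g=b[:2]-.026*d;print(g);rel([*g,.021],hd)
E
```

```text
[ 0.4406 -0.1519  0.042 ] [ 0.4533 -0.238   0.042 ] [ 0.4328 -0.0939  0.048 ]
0.14555278132441196 98.36275984108495
[ 0.4495 -0.2123]
inc [-0.0051 -0.0021  0.2582] yaw -0.0076 head 97.71
```

>>> {"op": "send_rows", "data": {
  "increments": [
    {"dx": -0.005, "dy": -0.002, "dz": 0.13, "yaw": -0.008, "claw": -1},
    {"dx": -0.005, "dy": -0.002, "dz": 0.24, "yaw": -0.008, "claw": -1},
    {"dx": -0.005, "dy": -0.002, "dz": 0.258, "yaw": -0.008, "claw": -1},
    {"dx": -0.005, "dy": -0.002, "dz": 0.258, "yaw": -0.008, "claw": -1},
    {"dx": -0.005, "dy": -0.002, "dz": 0.258, "yaw": -0.008, "claw": 1},
    {"dx": -0.005, "dy": -0.002, "dz": 0.258, "yaw": -0.008, "claw": 1},
    {"dx": -0.005, "dy": -0.002, "dz": 0.258, "yaw": -0.008, "claw": 1},
    {"dx": -0.005, "dy": -0.002, "dz": 0.258, "yaw": -0.008, "claw": 1},
    {"dx": -0.005, "dy": -0.002, "dz": 0.258, "yaw": -0.008, "claw": 1},
    {"dx": -0.005, "dy": -0.002, "dz": 0.258, "yaw": -0.008, "claw": 1}
  ]
}}

```text
time: 3.4
tool_pos: [0.4498, -0.2139, 0.0216]
tool_rot: [0.001, 0.654, 0.757, 0.0]
contact_force: [0.2, -1.2, 1.9]
gripper_width: 0.167
grasp_force: 58.4
```

>>> {"op": "send_rows", "data": {
  "increments": [
    {"dx": 0, "dy": 0, "dz": -0.06, "yaw": 0, "claw": 1},
    {"dx": 0, "dy": 0, "dz": -0.15, "yaw": 0, "claw": 1},
    {"dx": 0, "dy": 0, "dz": -0.15, "yaw": 0, "claw": 1},
    {"dx": 0, "dy": 0, "dz": -0.15, "yaw": 0, "claw": 1}
  ]
}}

```text
time: 3.9
tool_pos: [0.4487, -0.2131, 0.0951]
tool_rot: [-0.001, 0.654, 0.757, -0.0]
contact_force: [0.1, 0.3, -2.0]
gripper_width: 0.162
grasp_force: 58.6
```

```bash
python3 - <<'E'
from h import *
s,im=snap("wrist","w2.png");print(s["tool_pos"],s["contact_force"],s["ft_torque"],s["grasp_force"])
s,im2=snap("scene","s2.png")
a=cv2.resize(im2[180:320,220:420],None,fx=2,fy=2);b=cv2.resize(im,None,fx=.625,fy=.625)
c=np.zeros((300,800,3),np.uint8);c[:280,:400]=a;c[:300,400:]=b;cv2.imwrite("pics/c2.png",c)
rel([.3974,.0834,.085],-7.4)
E
```

```text
[ 0.4487 -0.2131  0.0951] [ 0.0843  0.3061 -2.016 ] [-0.1235  0.0161  0.0166] 58.63189995288849
inc [ 0.6006 -0.0143  0.0198] yaw 1.2303 head 98.34
```

View pics/c2.png

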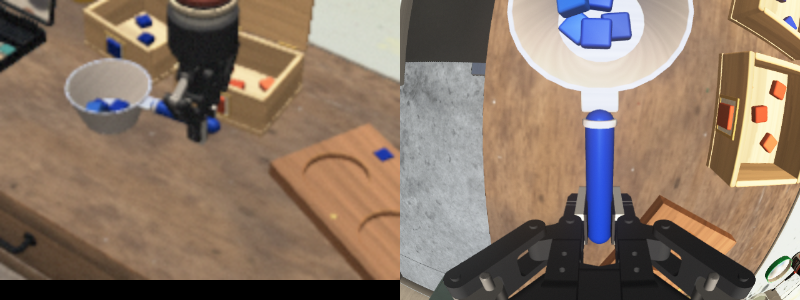

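>>> {"op": "send_rows", "data": {
  "increments": [
    {"dx": 0.1, "dy": 0, "dz": 0, "yaw": 0.1, "claw": 1},
    {"dx": 0.2, "dy": 0, "dz": 0, "yaw": 0.22, "claw": 1},
    {"dx": 0.3, "dy": 0, "dz": 0, "yaw": 0.34, "claw": 1},
    {"dx": 0.4, "dy": 0, "dz": 0, "yaw": 0.46, "claw": 1},
    {"dx": 0.5, "dy": 0, "dz": 0, "yaw": 0.58, "claw": 1},
    {"dx": 0.56, "dy": -0.01, "dz": 0, "yaw": 0.7, "claw": 1},
    {"dx": 0.6, "dy": -0.014, "dz": 0, "yaw": 0.82, "claw": 1},
    {"dx": 0.6, "dy": -0.014, "dz": 0, "yaw": 0.94, "claw": 1},
    {"dx": 0.6, "dy": -0.014, "dz": 0, "yaw": 1.0, "claw": 1},
    {"dx": 0.6, "dy": -0.014, "dz": 0, "yaw": 1.0, "claw": 1}
  ]
}}

```text
time: 5.25
tool_pos: [0.3976, 0.0823, 0.0946]
tool_rot: [-0.0, 0.994, 0.109, -0.002]
contact_force: [-0.6, -0.2, -0.9]
gripper_width: 0.167
grasp_force: 58.7
```

```bash
python3 - <<'E'
from h import *
rel([.3974,.0834,.026],-7.4)
E
```

```text
inc [ 0.0006 -0.0021  0.1372] yaw 0.2312 head 12.47
```

>>> {"op": "send_rows", "data": {
  "increments": [
    {"dx": 0, "dy": 0, "dz": 0, "yaw": 0.12, "claw": 1},
    {"dx": 0, "dy": 0, "dz": 0.03, "yaw": 0.23, "claw": 1},
    {"dx": 0, "dy": 0, "dz": 0.1, "yaw": 0.231, "claw": 1},
    {"dx": 0, "dy": -0.002, "dz": 0.135, "yaw": 0.231, "claw": 1},
    {"dx": 0, "dy": -0.002, "dz": 0.135, "yaw": 0.231, "claw": 1},
    {"dx": 0, "dy": -0.002, "dz": 0.135, "yaw": 0.231, "claw": 1}
  ]
}}

```text
time: 6.0
tool_pos: [0.399, 0.0832, 0.0292]
tool_rot: [-0.0, 0.998, -0.065, 0.0]
contact_force: [-0.3, 0.3, -2.4]
gripper_width: 0.167
grasp_force: 58.7
```

```bash
python3 - <<'E'
from h import *
s,im=snap("top","t3.png");s,im2=snap("scene","s3.png");print(s["tool_pos"],s["contact_force"],s["ft_torque"])
a=cv2.resize(im2[140:320,240:400],None,fx=2.5,fy=2.5);b=cv2.resize(im[130:310,200:360],None,fx=2.5,fy=2.5)
cv2.imwrite("pics/c3.png",np.hstack([a,b]))
E
```

```text
[0.3994 0.0832 0.0296] [ 0.2188  0.166  -2.0974] [0.0369 0.1666 0.0237]
```

View pics/c3.png

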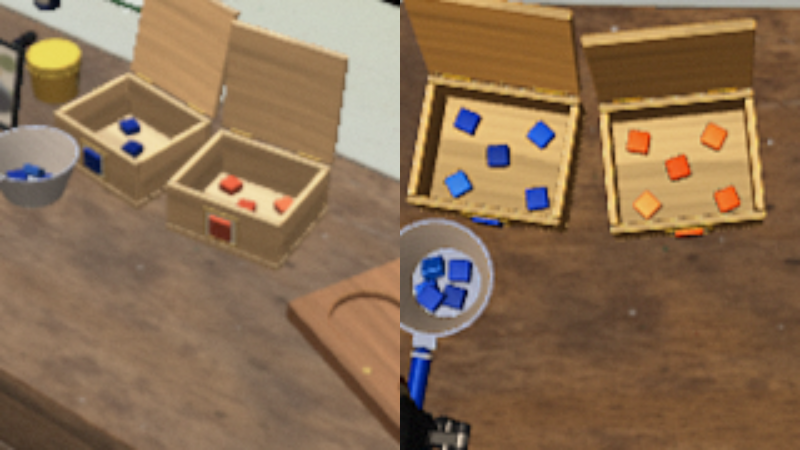

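>>> {"op": "send_rows", "data": {
  "increments": [
    {"dx": 0, "dy": 0, "dz": 0.007, "yaw": 0, "claw": 1},
    {"dx": 0.006, "dy": 0, "dz": 0.007, "yaw": 0, "claw": 1},
    {"dx": 0.012, "dy": 0, "dz": 0.007, "yaw": 0, "claw": 1},
    {"dx": 0.018, "dy": 0, "dz": 0.007, "yaw": 0, "claw": 1}
  ]
}}

```text
time: 6.6
tool_pos: [0.4071, 0.0821, 0.0251]
tool_rot: [-0.0, 0.998, -0.065, -0.001]
contact_force: [-5.9, 0.7, -2.0]
gripper_width: 0.165
grasp_force: 58.7
```

>>> {"op": "send_rows", "data": {
  "increments": [
    {"dx": 0.006, "dy": 0, "dz": 0, "yaw": 0, "claw": 1},
    {"dx": 0.012, "dy": 0, "dz": -0.006, "yaw": 0, "claw": 1},
    {"dx": 0.016, "dy": 0, "dz": -0.014, "yaw": 0, "claw": 1},
    {"dx": 0.02, "dy": 0, "dz": -0.022, "yaw": 0, "claw": 1}
  ]
}}

```text
time: 7.1
tool_pos: [0.4074, 0.0816, 0.031]
tool_rot: [0.0, 0.998, -0.065, -0.013]
contact_force: [-22.0, 3.1, -2.9]
gripper_width: 0.161
grasp_force: 58.6
```

```bash
python3 - <<'E'
from h import *
s=manip.state();print(s["tool_pos"],s["contact_force"],s["ft_torque"],s["grasp_force"])
E
```

```text
[0.4074 0.0816 0.031 ] [-22.0135   3.1243  -2.9199] [0.5471 3.7224 0.0774] 58.641732931137085
```

```bash
cat >> h.py <<'E'
def wproj(p):
    "tool-frame points -> wrist pixels"
    T=np.linalg.inv(W["tool_from_camera"]);K=W["camera_matrix"]
    c=p@T[:3,:3].T+T[:3,3];r=np.hypot(c[:,0],c[:,1]);th=np.arctan2(r,c[:,2])
    return np.c_[K[0,0]*th*c[:,0]/r+K[0,2],K[1,1]*th*c[:,1]/r+K[1,2]]
def rim_px(th,g=.12):
    a=np.linspace(0,2*np.pi,90);x=g+.05*np.cos(a);y=.05*np.sin(a);z=np.full(90,.006)
    c,s=np.cos(th),np.sin(th)   # cup down = +th ; tool z down
    return wproj(np.c_[x*c+z*s,y,-.019-(z*c-x*s)])
def tilt(im):
    h=cv2.cvtColor(im,cv2.COLOR_BGR2HSV);m=cv2.inRange(h,(0,0,110),(179,75,255));m[:,:175]*=(m[:,:175]>0)
    best=[]
    for d in np.arange(-10,125,1.):
        p=rim_px(np.radians(d));q=np.round(p).astype(int);ok=(q[:,0]>2)&(q[:,0]<637)&(q[:,1]>2)&(q[:,1]<477)
        if ok.sum()<30:continue
        g=cv2.GaussianBlur(h[:,:,2].astype(np.float32),(0,0),1)
        ctr=p.mean(0)
        f=lambda k:g[tuple(np.clip(np.round(ctr+(p[ok]-ctr)*k).astype(int)[:,::-1],0,[479,639]).T)]
        sat=lambda k:h[:,:,1].astype(float)[tuple(np.clip(np.round(ctr+(p[ok]-ctr)*k).astype(int)[:,::-1],0,[479,639]).T)]
        best.append((np.mean(sat(1.05)-sat(.98)),d))
    best.sort(reverse=True);return best[:3]
E
python3 - <<'E'
from h import *
print("w2",tilt(cv2.imread("pics/w2.png")))
s,im=snap("wrist","w4.png");print(tilt(im))
p=rim_px(0);print(p.min(0),p.max(0))
E
```

```text
w2 [(np.float64(27.16), np.float64(4.0)), (np.float64(25.428571428571427), np.float64(3.0)), (np.float64(25.2), np.float64(5.0))]
[(np.float64(27.959183673469386), np.float64(3.0)), (np.float64(27.74), np.float64(5.0)), (np.float64(27.66), np.float64(4.0))]
[ 164.5832 -114.8845] [466.7283 159.4411]
```

>>> {"op": "send_rows", "data": {
  "increments": [
    {"dx": 0.004, "dy": 0, "dz": -0.004, "yaw": 0, "claw": 1},
    {"dx": 0.008, "dy": 0, "dz": -0.008, "yaw": 0, "claw": 1},
    {"dx": 0.012, "dy": 0, "dz": -0.012, "yaw": 0, "claw": 1}
  ]
}}

```text
time: 7.52
tool_pos: [0.4075, 0.0813, 0.0338]
tool_rot: [0.0, 0.998, -0.065, -0.02]
contact_force: [-34.1, 5.1, -0.9]
gripper_width: 0.165
grasp_force: 58.7
```

```bash
python3 - <<'E'
from h import *
s,im=snap("wrist","w5.png");print(s["tool_pos"],s["contact_force"],s["ft_torque"],tilt(im))
E
```

```text
[0.4075 0.0813 0.0338] [-34.0839   5.0755  -0.9448] [0.8623 5.5397 0.0969] [(np.float64(29.54), np.float64(5.0)), (np.float64(29.46938775510204), np.float64(3.0)), (np.float64(28.2), np.float64(4.0))]
```

```bash
python3 - <<'E'
from h import *
rel([.398,.0825,.022],-7.4)
E
```

```text
inc [-0.0183  0.0001  0.0245] yaw -0.0002 head -7.42
```

>>> {"op": "send_rows", "data": {
  "increments": [
    {"dx": -0.03, "dy": 0, "dz": 0.0, "yaw": 0, "claw": 1},
    {"dx": -0.054, "dy": 0, "dz": 0.02, "yaw": 0, "claw": 1},
    {"dx": -0.054, "dy": 0, "dz": 0.034, "yaw": 0, "claw": 1},
    {"dx": -0.054, "dy": 0, "dz": 0.038, "yaw": 0, "claw": 1},
    {"dx": -0.054, "dy": 0, "dz": 0.038, "yaw": 0, "claw": 1}
  ]
}}

```text
time: 8.2
tool_pos: [0.3976, 0.0834, 0.0237]
tool_rot: [-0.0, 0.998, -0.065, 0.0]
contact_force: [-0.3, -0.3, -0.8]
gripper_width: 0.167
grasp_force: 58.7
```

>>> {"op": "send_rows", "data": {
  "increments": [
    {"dx": 0, "dy": 0, "dz": 0.003, "yaw": 0, "claw": 1},
    {"dx": 0, "dy": 0, "dz": 0.003, "yaw": 0, "claw": -0.2},
    {"dx": 0, "dy": 0, "dz": 0.003, "yaw": 0, "claw": -0.2},
    {"dx": 0, "dy": 0, "dz": 0.003, "yaw": 0, "claw": -0.2},
    {"dx": -0.022, "dy": 0, "dz": 0.003, "yaw": 0, "claw": -0.2},
    {"dx": -0.042, "dy": 0, "dz": 0.003, "yaw": 0, "claw": -0.2},
    {"dx": -0.042, "dy": 0, "dz": 0.003, "yaw": 0, "claw": -0.2},
    {"dx": -0.042, "dy": 0, "dz": 0.003, "yaw": 0, "claw": 1},
    {"dx": -0.042, "dy": 0, "dz": 0.003, "yaw": 0, "claw": 1},
    {"dx": -0.042, "dy": 0, "dz": 0.003, "yaw": 0, "claw": 1},
    {"dx": -0.042, "dy": 0, "dz": 0.003, "yaw": 0, "claw": 1},
    {"dx": -0.042, "dy": 0, "dz": 0.003, "yaw": 0, "claw": 1}
  ]
}}

```text
time: 9.7
tool_pos: [0.3761, 0.0862, 0.0218]
tool_rot: [0.0, 0.998, -0.065, 0.0]
contact_force: [0.1, 0.4, 0.7]
gripper_width: 0.149
grasp_force: 58.4
```

```bash
sed -i 's/def tilt(im):/def tilt(im,g=.12):/; s/rim_px(np.radians(d))/rim_px(np.radians(d),g)/' h.py; python3 - <<'E'
from h import *
s,im=snap("wrist","w6.png");print(s["tool_pos"],s["contact_force"],s["ft_torque"])
for g in(.12,.13,.135,.14,.145,.15):print(g,tilt(im,g)[:2])
E
```

```text
[0.3761 0.0862 0.0218] [0.0621 0.3989 0.6878] [-0.0291 -0.0746  0.0229]Traceback (most recent call last):
  File "<stdin>", line 3, in <module>
  File "h.py", line 53, in tilt
    p=rim_px(np.radians(d),g);q=np.round(p).astype(int);ok=(q[:,0]>2)&(q[:,0]<637)&(q[:,1]>2)&(q[:,1]<477)
  File "h.py", line 46, in rim_px
    a=np.linspace(0,2*np.pi,90);x=g+.05*np.cos(a);y=.05*np.sin(a);z=np.full(90,.006)
                                  ~^~~~~~~~~~~~~~
ValueError: operands could not be broadcast together with shapes (480,640) (90,)
```

```bash
sed -i 's/        g=cv2.Gaussian.*//; s/^        f=lambda.*//' h.py; python3 - <<'E'
from h import *
im=cv2.imread("pics/w6.png")
for g in(.12,.13,.14,.15):print(g,tilt(im,g)[:2])
E
```

```text
0.12 [(np.float64(8.2), np.float64(37.0)), (np.float64(7.233333333333333), np.float64(64.0))]
0.13 [(np.float64(19.155172413793103), np.float64(23.0)), (np.float64(18.775), np.float64(-8.0))]
0.14 [(np.float64(17.28205128205128), np.float64(6.0)), (np.float64(14.947368421052632), np.float64(4.0))]
0.15 [(np.float64(22.175), np.float64(16.0)), (np.float64(19.333333333333332), np.float64(15.0))]
```

>>> {"op": "send_rows", "data": {
  "increments": [
    {"dx": 0, "dy": 0, "dz": -0.03, "yaw": 0, "claw": 1},
    {"dx": 0, "dy": 0, "dz": -0.06, "yaw": 0, "claw": 1},
    {"dx": 0, "dy": 0, "dz": -0.06, "yaw": 0, "claw": 1}
  ]
}}

```text
time: 10.12
tool_pos: [0.3773, 0.0862, 0.0537]
tool_rot: [-0.0, 0.998, -0.065, 0.002]
contact_force: [0.4, -0.6, -1.4]
gripper_width: 0.152
grasp_force: 58.7
```

```bash
python3 - <<'E'
from h import *
s,im=snap("wrist","w7.png");print(s["tool_pos"],s["contact_force"],s["ft_torque"])
for g in(.13,.14,.15):print(g,tilt(im,g)[:2])
E
```

```text
[0.3773 0.0862 0.0537] [ 0.4298 -0.5788 -1.4182] [0.0124 0.2322 0.0219]
0.13 [(np.float64(21.51219512195122), np.float64(-6.0)), (np.float64(19.65), np.float64(-7.0))]
0.14 [(np.float64(16.755555555555556), np.float64(67.0)), (np.float64(14.365384615384615), np.float64(23.0))]
0.15 [(np.float64(27.523809523809526), np.float64(19.0)), (np.float64(24.61904761904762), np.float64(18.0))]
```

```bash
python3 - <<'E'
from h import *
s,im2=snap("scene","s7.png");im=cv2.imread("pics/w7.png")
a=cv2.resize(im2[150:310,160:360],None,fx=2,fy=2);b=cv2.resize(im,None,fx=.625,fy=.625)
c=np.zeros((320,800,3),np.uint8);c[:320,:400]=a;c[:300,400:]=b;cv2.imwrite("pics/c7.png",c)
E
```

```text
(no output)
```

View pics/c7.png

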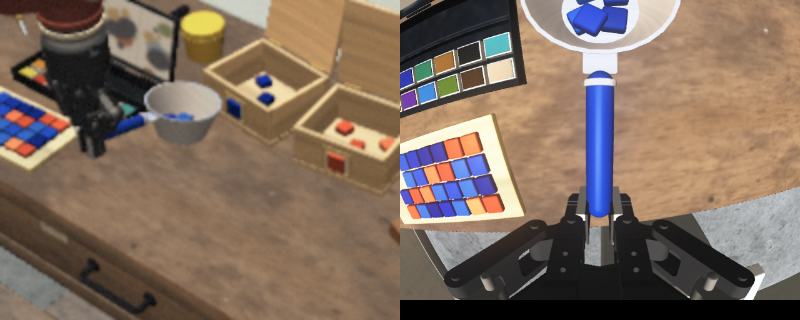

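>>> {"op": "send_rows", "data": {
  "increments": [
    {"dx": 0, "dy": 0, "dz": 0.03, "yaw": 0, "claw": 1},
    {"dx": 0, "dy": 0, "dz": 0.056, "yaw": 0, "claw": 1},
    {"dx": 0.01, "dy": 0, "dz": 0.056, "yaw": 0, "claw": 1},
    {"dx": 0.02, "dy": 0, "dz": 0.056, "yaw": 0, "claw": 1},
    {"dx": 0.03, "dy": 0, "dz": 0.054, "yaw": 0, "claw": 1},
    {"dx": 0.04, "dy": 0, "dz": 0.05, "yaw": 0, "claw": 1},
    {"dx": 0.046, "dy": 0, "dz": 0.044, "yaw": 0, "claw": 1}
  ]
}}

```text
time: 11.1
tool_pos: [0.3863, 0.0841, 0.0234]
tool_rot: [0.0, 0.998, -0.065, -0.016]
contact_force: [-29.8, 4.3, -1.0]
gripper_width: 0.148
grasp_force: 59.9
```

```bash
python3 - <<'E'
from h import *
s,im=snap("wrist","w8.png");print(s["tool_pos"],s["contact_force"],s["ft_torque"])
E
```

```text
[0.3863 0.0841 0.0234] [-29.8175   4.2956  -1.0271] [0.7017 4.6416 0.0649]
```

>>> {"op": "send_rows", "data": {
  "increments": [
    {"dx": 0, "dy": 0, "dz": -0.012, "yaw": 0, "claw": 1},
    {"dx": 0, "dy": 0, "dz": -0.024, "yaw": 0, "claw": 1},
    {"dx": 0, "dy": 0, "dz": -0.03, "yaw": 0, "claw": 1}
  ]
}}

```text
time: 11.52
tool_pos: [0.3866, 0.0841, 0.0385]
tool_rot: [0.0, 0.998, -0.065, -0.016]
contact_force: [-26.3, 4.0, 0.9]
gripper_width: 0.15
grasp_force: 59.9
```

```bash
python3 - <<'E'
from h import *
s,im=snap("wrist","w9.png");print(s["tool_pos"],s["contact_force"],s["ft_torque"])
a=[cv2.imread(f"pics/{n}.png")[:200,150:490] for n in("w8","w9")]
h=[cv2.cvtColor(x,cv2.COLOR_BGR2HSV) for x in a]
for x in h:
    m=cv2.inRange(x,(0,0,120),(179,70,255));n,l,st,c=cv2.connectedComponentsWithStats(m);k=1+np.argmax(st[1:,4]);print(st[k])
    m=cv2.inRange(x[:,100:240],(105,150,60),(130,255,255));r=np.nonzero(m.any(1))[0];print(r.min(),r.max(),[int(m[i].astype(bool).sum()) for i in range(100,200,15)])
E
```

```text
[0.3866 0.0841 0.0385] [-26.3428   3.9719   0.8586] [0.5755 4.2654 0.06  ]
[   14     0   300   121 16950]
0 199 [0, 22, 0, 45, 46, 46, 47]
[   26     0   281   160 16094]
0 199 [0, 20, 0, 43, 43, 44, 45]
```

>>> {"op": "send_rows", "data": {
  "increments": [
    {"dx": 0.002, "dy": 0, "dz": -0.014, "yaw": 0, "claw": 1},
    {"dx": 0.004, "dy": 0, "dz": -0.028, "yaw": 0, "claw": 1},
    {"dx": 0.006, "dy": 0, "dz": -0.042, "yaw": 0, "claw": 1},
    {"dx": 0.006, "dy": 0, "dz": -0.046, "yaw": 0, "claw": 1}
  ]
}}

```text
time: 12.08
tool_pos: [0.3896, 0.084, 0.0619]
tool_rot: [-0.0, 0.998, -0.065, -0.016]
contact_force: [-28.7, 3.3, 3.6]
gripper_width: 0.145
grasp_force: 60.5
```

```bash
cat >> h.py <<'E'
def look(f):
    s,im=snap("wrist",f);print(s["tool_pos"],s["contact_force"],s["ft_torque"])
    x=cv2.cvtColor(im[:,100:540],cv2.COLOR_BGR2HSV);m=cv2.inRange(x[:300],(0,0,120),(179,70,255))
    n,l,st,c=cv2.connectedComponentsWithStats(m);k=[i for i in range(1,n) if st[i,1]<150];k=max(k,key=lambda i:st[i,4]);print("cup",st[k])
    for g in(.135,.14,.145):print(g,tilt(im,g)[:2])
E
python3 - <<'E'
from h import *
look("w10.png")
for d in (0,4,10,20,30,40,50):p=rim_px(np.radians(d),.142);print(d,p.min(0),p.max(0))
E
```

```text
[0.3896 0.084  0.0619] [-28.6637   3.273    3.6377] [0.6249 4.8529 0.0102]
cup [   91     0   256   122 14232]
0.135 [(np.float64(21.583333333333332), np.float64(15.0)), (np.float64(20.195652173913043), np.float64(13.0))]
0.14 [(np.float64(16.613636363636363), np.float64(14.0)), (np.float64(16.40909090909091), np.float64(15.0))]
0.145 [(np.float64(63.81578947368421), np.float64(10.0)), (np.float64(62.15384615384615), np.float64(11.0))]
0 [ 167.4228 -155.7314] [463.9247  90.9678]
4 [ 177.1612 -136.0198] [454.4793  91.9036]
10 [ 189.5322 -107.8022] [442.4729  95.4422]
20 [205.6939 -63.4552] [426.8507 105.7697]
30 [217.889  -21.4649] [415.0841 120.1567]
40 [227.2331  18.9049] [406.0818 137.4344]
50 [234.4585  58.1234] [399.1304 156.817 ]
```

>>> {"op": "send_rows", "data": {
  "increments": [
    {"dx": 0.004, "dy": 0, "dz": -0.02, "yaw": 0, "claw": 1},
    {"dx": 0.008, "dy": 0, "dz": -0.042, "yaw": 0, "claw": 1},
    {"dx": 0.014, "dy": 0, "dz": -0.066, "yaw": 0, "claw": 1},
    {"dx": 0.024, "dy": 0, "dz": -0.096, "yaw": 0, "claw": 1},
    {"dx": 0.036, "dy": 0, "dz": -0.126, "yaw": 0, "claw": 1},
    {"dx": 0.036, "dy": 0, "dz": -0.128, "yaw": 0, "claw": 1}
  ]
}}

```text
time: 12.88
tool_pos: [0.4226, 0.0802, 0.1349]
tool_rot: [-0.0, 0.998, -0.065, 0.003]
contact_force: [-0.4, -0.0, -1.2]
gripper_width: 0.151
grasp_force: 100.4
```

```bash
python3 - <<'E'
from h import *
look("w11.png")
E
```

```text
[0.4226 0.0802 0.1349] [-0.3838 -0.0041 -1.2059] [0.0442 0.2021 0.0183]
cup [  107     0   268   184 21391]
0.135 [(np.float64(34.2), np.float64(26.0)), (np.float64(33.6875), np.float64(28.0))]
0.14 [(np.float64(16.914634146341463), np.float64(35.0)), (np.float64(16.666666666666668), np.float64(36.0))]
0.145 [(np.float64(11.177777777777777), np.float64(40.0)), (np.float64(11.107142857142858), np.float64(27.0))]
```

```bash
python3 - <<'E'
from h import *
for f in("w10","w11"):
    im=cv2.imread(f"pics/{f}.png");print(f,sorted([(round(tilt(im,g)[0][0],1),tilt(im,g)[0][1],g) for g in np.arange(.11,.155,.0025)],reverse=True)[:4])
im=cv2.imread("pics/w11.png");s=cv2.imread("pics/s7.png")
_,s=snap("scene","s11.png")
c=np.zeros((360,800,3),np.uint8);c[:360,:400]=cv2.resize(s[130:310,160:360],None,fx=2,fy=2);c[:300,400:]=cv2.resize(im,None,fx=.625,fy=.625);cv2.imwrite("pics/c11.png",c)
E
```

```text
w10 [(np.float64(65.1), np.float64(10.0), np.float64(0.14500000000000002)), (np.float64(39.5), np.float64(16.0), np.float64(0.14750000000000002)), (np.float64(28.3), np.float64(21.0), np.float64(0.15000000000000002)), (np.float64(25.5), np.float64(11.0), np.float64(0.14250000000000002))]
w11 [(np.float64(38.8), np.float64(25.0), np.float64(0.1325)), (np.float64(34.2), np.float64(26.0), np.float64(0.135)), (np.float64(26.3), np.float64(15.0), np.float64(0.13)), (np.float64(22.0), np.float64(33.0), np.float64(0.1375))]
```

View pics/c11.png

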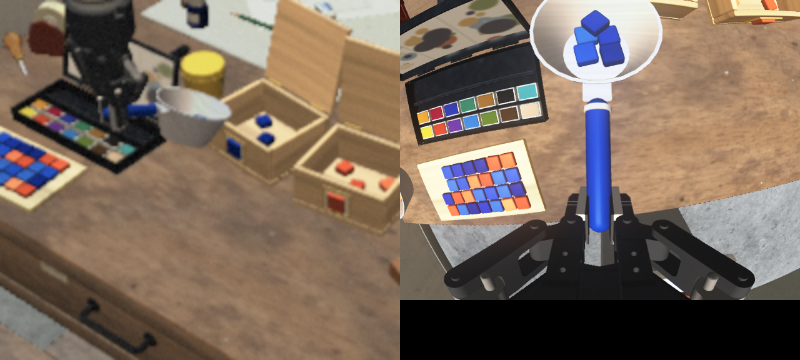

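>>> {"op": "send_rows", "data": {
  "increments": [
    {"dx": -0.04, "dy": 0, "dz": 0, "yaw": 0, "claw": 1},
    {"dx": -0.04, "dy": 0, "dz": 0.03, "yaw": 0, "claw": 1},
    {"dx": -0.04, "dy": 0, "dz": 0.074, "yaw": 0, "claw": 1},
    {"dx": -0.03, "dy": 0, "dz": 0.074, "yaw": 0, "claw": 1},
    {"dx": -0.02, "dy": 0, "dz": 0.074, "yaw": 0, "claw": 1},
    {"dx": -0.01, "dy": 0, "dz": 0.074, "yaw": 0, "claw": 1},
    {"dx": -0.0, "dy": 0, "dz": 0.074, "yaw": 0, "claw": 1}
  ]
}}

```text
time: 13.85
tool_pos: [0.4148, 0.0812, 0.0938]
tool_rot: [-0.0, 0.998, -0.065, -0.008]
contact_force: [-23.1, 2.8, 7.4]
gripper_width: 0.15
grasp_force: 101.4
```

```bash
python3 - <<'E'
from h import *
s=manip.state();print(s["tool_pos"],s["contact_force"],s["ft_torque"])
im=manip.grab_frame("wrist")[:,:,::-1].copy();print(sorted([(round(tilt(im,g)[0][0],1),tilt(im,g)[0][1],g) for g in np.arange(.1,.155,.0025)],reverse=True)[:4])
E
```

```text
[0.4148 0.0812 0.0938] [-23.0762   2.8129   7.378 ] [0.5118 4.0548 0.0764]
[(np.float64(55.0), np.float64(26.0), np.float64(0.13250000000000003)), (np.float64(36.9), np.float64(24.0), np.float64(0.13000000000000003)), (np.float64(31.5), np.float64(30.0), np.float64(0.13500000000000004)), (np.float64(22.1), np.float64(27.0), np.float64(0.13750000000000004))]
```

>>> {"op": "send_rows", "data": {
  "increments": [
    {"dx": 0.002, "dy": 0, "dz": -0.014, "yaw": 0, "claw": 1},
    {"dx": 0.008, "dy": 0, "dz": -0.028, "yaw": 0, "claw": 1},
    {"dx": 0.016, "dy": 0, "dz": -0.044, "yaw": 0, "claw": 1},
    {"dx": 0.024, "dy": 0, "dz": -0.058, "yaw": 0, "claw": 1}
  ]
}}

```text
time: 14.4
tool_pos: [0.432, 0.0789, 0.1247]
tool_rot: [-0.0, 0.998, -0.065, 0.0]
contact_force: [-3.0, 0.6, -3.6]
gripper_width: 0.148
grasp_force: 106.6
```

```bash
cat >> h.py <<'E'
def look2(f):
    s,im=snap("wrist",f);print(s["tool_pos"],s["contact_force"],s["ft_torque"])
    print(sorted([(round(tilt(im,g)[0][0],1),tilt(im,g)[0][1],round(g,4)) for g in np.arange(.09,.155,.0025)],reverse=True)[:4])
E
python3 - <<'E'
from h import *
look2("w12.png")
E
```

```text
[0.432  0.0789 0.1247] [-3.0271  0.5946 -3.5545] [ 0.1867  1.4387 -0.0329]
[(np.float64(44.7), np.float64(35.0), np.float64(0.125)), (np.float64(42.9), np.float64(41.0), np.float64(0.15)), (np.float64(42.6), np.float64(40.0), np.float64(0.145)), (np.float64(42.1), np.float64(35.0), np.float64(0.1225))]
```

>>> {"op": "send_rows", "data": {
  "increments": [
    {"dx": 0.012, "dy": 0, "dz": -0.01, "yaw": 0, "claw": 1},
    {"dx": 0.03, "dy": 0, "dz": -0.026, "yaw": 0, "claw": 1},
    {"dx": 0.047, "dy": 0, "dz": -0.044, "yaw": 0, "claw": 1},
    {"dx": 0.07, "dy": 0, "dz": -0.066, "yaw": 0, "claw": 1},
    {"dx": 0.092, "dy": 0, "dz": -0.084, "yaw": 0, "claw": 1}
  ]
}}

```text
time: 15.08
tool_pos: [0.4788, 0.0729, 0.1672]
tool_rot: [-0.0, 0.998, -0.065, 0.001]
contact_force: [-3.6, 0.7, -2.7]
gripper_width: 0.148
grasp_force: 102.2
```

```bash
python3 - <<'E'
from h import *
look2("w13.png")
E
```

```text
[0.4788 0.0729 0.1672] [-3.5934  0.6745 -2.6777] [0.2717 1.3187 0.0827]
[(np.float64(46.5), np.float64(60.0), np.float64(0.1425)), (np.float64(45.1), np.float64(59.0), np.float64(0.135)), (np.float64(41.8), np.float64(56.0), np.float64(0.1175)), (np.float64(41.1), np.float64(58.0), np.float64(0.13))]
```

```bash
python3 - <<'E'
from h import *
rel([.567,.023,.21],-7.4)
E
```

```text
inc [ 0.1864  0.076  -0.0827] yaw -0.0008 head -7.47
```

>>> {"op": "send_rows", "data": {
  "increments": [
    {"dx": -0.03, "dy": 0, "dz": -0.02, "yaw": 0, "claw": 1},
    {"dx": -0.03, "dy": 0.0, "dz": -0.08, "yaw": 0, "claw": 1},
    {"dx": -0.0, "dy": 0.03, "dz": -0.086, "yaw": 0, "claw": 1},
    {"dx": 0.06, "dy": 0.076, "dz": -0.086, "yaw": 0, "claw": 1},
    {"dx": 0.12, "dy": 0.076, "dz": -0.086, "yaw": 0, "claw": 1},
    {"dx": 0.182, "dy": 0.076, "dz": -0.086, "yaw": 0, "claw": 1},
    {"dx": 0.182, "dy": 0.076, "dz": -0.086, "yaw": 0, "claw": 1},
    {"dx": 0.182, "dy": 0.076, "dz": -0.04, "yaw": 0, "claw": 1},
    {"dx": 0.182, "dy": 0.076, "dz": -0.01, "yaw": 0, "claw": 1},
    {"dx": 0.182, "dy": 0.076, "dz": -0.01, "yaw": 0, "claw": 1}
  ]
}}

```text
time: 16.38
tool_pos: [0.561, 0.0234, 0.1686]
tool_rot: [0.0, 0.998, -0.065, -0.002]
contact_force: [-0.2, 0.1, -1.5]
gripper_width: 0.15
grasp_force: 101.5
```

```bash
python3 - <<'E'
from h import *
look2("w14.png");snap("scene","s14.png")
E
```

```text
[0.561  0.0234 0.1686] [-0.1708  0.0514 -1.4589] [0.0989 0.1401 0.039 ]
[(np.float64(40.6), np.float64(58.0), np.float64(0.135)), (np.float64(40.5), np.float64(59.0), np.float64(0.1425)), (np.float64(39.1), np.float64(54.0), np.float64(0.115)), (np.float64(39.0), np.float64(55.0), np.float64(0.1175))]
```

>>> {"op": "send_rows", "data": {
  "increments": [
    {"dx": 0.035, "dy": 0, "dz": 0, "yaw": 0, "claw": 1},
    {"dx": 0.06, "dy": 0, "dz": -0.016, "yaw": 0, "claw": 1},
    {"dx": 0.08, "dy": 0, "dz": -0.03, "yaw": 0, "claw": 1},
    {"dx": 0.11, "dy": 0, "dz": -0.044, "yaw": 0, "claw": 1},
    {"dx": 0.14, "dy": 0, "dz": -0.054, "yaw": 0, "claw": 1}
  ]
}}

```text
time: 17.1
tool_pos: [0.6325, 0.0145, 0.1989]
tool_rot: [-0.0, 0.998, -0.065, 0.0]
contact_force: [-0.5, 0.5, -2.1]
gripper_width: 0.152
grasp_force: 78.1
```

```bash
python3 - <<'E'
from h import *
look2("w15.png")
E
```

```text
[0.6325 0.0145 0.1989] [-0.5294  0.4919 -2.0741] [0.1726 0.3164 0.0016]
[(np.float64(23.6), np.float64(73.0), np.float64(0.09)), (np.float64(22.4), np.float64(80.0), np.float64(0.14)), (np.float64(21.4), np.float64(80.0), np.float64(0.1425)), (np.float64(21.0), np.float64(81.0), np.float64(0.1525))]
```

>>> {"op": "send_rows", "data": {
  "increments": [
    {"dx": 0.03, "dy": 0, "dz": -0.006, "yaw": 0, "claw": 1},
    {"dx": 0.06, "dy": 0, "dz": -0.01, "yaw": 0, "claw": 1},
    {"dx": 0.09, "dy": 0, "dz": -0.01, "yaw": 0, "claw": 1},
    {"dx": 0.115, "dy": 0, "dz": -0.008, "yaw": 0, "claw": 1},
    {"dx": 0.115, "dy": 0, "dz": -0.008, "yaw": 0, "claw": 1}
  ]
}}

```text
time: 17.77
tool_pos: [0.6899, 0.0067, 0.2026]
tool_rot: [0.0, 0.998, -0.065, 0.001]
contact_force: [-0.3, -0.3, -0.8]
gripper_width: 0.003
grasp_force: 0.0
```

```bash
python3 - <<'E'
from h import *
look2("w16.png");_,s=snap("scene","s16.png");_,t=snap("top","t16.png");im=cv2.imread("pics/w16.png")
c=np.zeros((600,800,3),np.uint8);c[:300,:400]=cv2.resize(s[100:250,230:430],None,fx=2,fy=2);c[:300,400:]=cv2.resize(im,(400,300));c[300:600,:400]=cv2.resize(t[100:250,170:370],None,fx=2,fy=2);cv2.imwrite("pics/c16.png",c)
E
```

```text
[0.6899 0.0067 0.2026] [-0.2719 -0.3116 -0.7507] [ 0.0155  0.06   -0.0107]
[(np.float64(15.2), np.float64(-2.0), np.float64(0.1325)), (np.float64(12.0), np.float64(98.0), np.float64(0.1225)), (np.float64(11.7), np.float64(101.0), np.float64(0.1525)), (np.float64(11.7), np.float64(89.0), np.float64(0.095))]
```

>>> {"op": "send_rows", "data": {
  "increments": [
    {"dx": 0, "dy": 0, "dz": -0.1, "yaw": 0, "claw": 1},
    {"dx": 0, "dy": 0, "dz": -0.2, "yaw": 0, "claw": 1},
    {"dx": -0.1, "dy": 0, "dz": -0.26, "yaw": 0, "claw": 1},
    {"dx": -0.2, "dy": 0, "dz": -0.26, "yaw": 0, "claw": 1},
    {"dx": -0.3, "dy": 0, "dz": -0.26, "yaw": 0, "claw": 1},
    {"dx": -0.3, "dy": 0, "dz": -0.26, "yaw": 0, "claw": 1}
  ]
}}

```text
time: 18.68
tool_pos: [0.5373, 0.027, 0.3319]
tool_rot: [-0.0, 0.998, -0.065, 0.0]
contact_force: [0.3, -0.1, -0.3]
gripper_width: 0.003
grasp_force: 0.0
```

```bash
python3 - <<'E'
from h import *
st,im=snap("wrist","w17.png");print(st["tool_pos"]);_,s=snap("scene","s17.png");_,t=snap("top","t17.png")
c=np.zeros((600,800,3),np.uint8);c[:300,:400]=cv2.resize(s[115:235,240:400],(400,300),interpolation=2);c[:300,400:]=cv2.resize(im,(400,300));c[300:600,:400]=cv2.resize(t[115:265,190:390],None,fx=2,fy=2,interpolation=2);c[300:,400:]=cv2.resize(cv2.imread("pics/s16.png")[115:235,240:400],(400,300),interpolation=2);cv2.imwrite("pics/c17.png",c)
E
```

```text
[0.5373 0.027  0.3319]
```

View pics/c17.png

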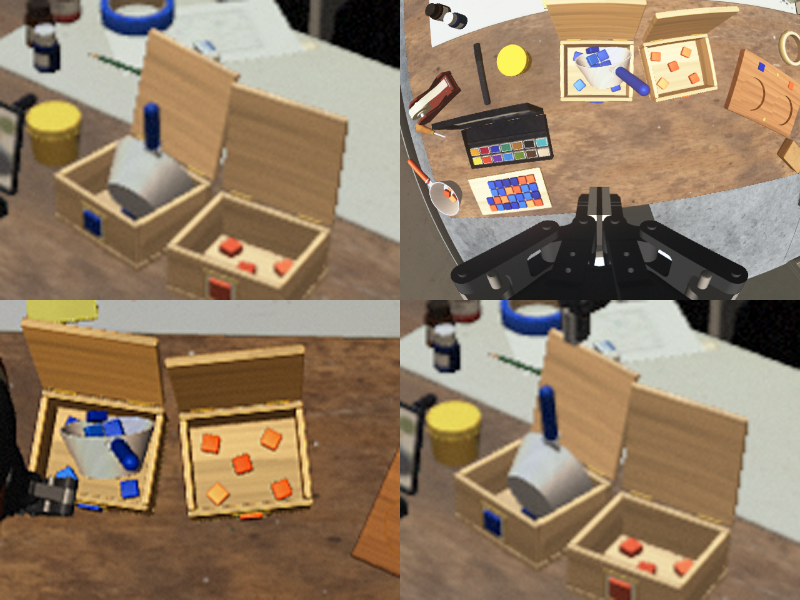

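```bash
python3 - <<'E'
from h import *
print(tri((257.5,197),(300.4,157)),tri((249.5,187),(301,174)))
s=dict(tool_pos=np.array([.5373,.027,.3319]),tool_rot=np.array([0,.998,-.065,0]))
# wrist rays: handle ends (full-res px = 1.6*composite)
T=lambda a,b:(lambda r1,r2:(lambda t:((r1[0]+t[0]*r1[1]+r2[0]+t[1]*r2[1])/2,np.linalg.norm(r1[0]+t[0]*r1[1]-r2[0]-t[1]*r2[1])))(np.linalg.lstsq(np.c_[r1[1],-r2[1]],r2[0]-r1[0],rcond=None)[0]))(a,b)
w1,w2=wray(643-400+0,90,s),None
f=lambda u,v:wray((u-400)*1.6,v*1.6,s)
print(T(f(645,90),ray("scene",300.4,157)),T(f(619,70),ray("scene",301,174)))
print(T(f(645,90),ray("top",257.5,197)))
import itertools
for n,box in(("top",(185,225,225,275)),("scene",(140,190,285,320))):
    im=cv2.imread(f"pics/{n[0]}17.png");a,b,c,d=box;h=cv2.cvtColor(im[a:b,c:d],cv2.COLOR_BGR2HSV);m=cv2.inRange(h,(105,120,40),(130,255,255))
    N,l,st,ct=cv2.connectedComponentsWithStats(m)
    for i in range(1,N):
        if st[i,4]>15:print(n,st[i]+np.array([c,a,0,0,0]),ct[i]+[c,a])
E
```

```text
(array([ 0.5915, -0.0442,  0.1952]), np.float64(0.001686142756668465)) (array([ 0.6243, -0.0174,  0.1169]), np.float64(0.0006897758790725969))
(array([ 0.5953, -0.0391,  0.1912]), np.float64(0.0014206684065570325)) (array([ 0.624 , -0.0164,  0.1165]), np.float64(0.0011949273706655448))
(array([ 0.5943, -0.0418,  0.1769]), np.float64(0.001805477347469719))
top [246 185  14  15 123] [252.2602 192.0407]
top [250 205   9   9  69] [254.3913 208.9855]
top [228 217  12   3  21] [233.5238 218.0476]
scene [298 157   5  18  76] [300.3026 164.9211]
```

```bash
python3 - <<'E'
from h import *
rel([.6045,-.0326,.26],38.7)
E
```

```text
inc [0.1421 0.1002 0.1447] yaw -0.5371 head -7.46
```

>>> {"op": "send_rows", "data": {
  "increments": [
    {"dx": 0.07, "dy": 0.05, "dz": 0, "yaw": -0.12, "claw": -0.3},
    {"dx": 0.142, "dy": 0.1, "dz": 0, "yaw": -0.24, "claw": -0.3},
    {"dx": 0.142, "dy": 0.1, "dz": 0.04, "yaw": -0.36, "claw": -0.3},
    {"dx": 0.142, "dy": 0.1, "dz": 0.08, "yaw": -0.48, "claw": -0.3},
    {"dx": 0.142, "dy": 0.1, "dz": 0.12, "yaw": -0.537, "claw": -0.3},
    {"dx": 0.142, "dy": 0.1, "dz": 0.12, "yaw": -0.537, "claw": -0.3}
  ]
}}

```text
time: 19.58
tool_pos: [0.604, -0.0326, 0.2692]
tool_rot: [-0.001, 0.944, 0.331, -0.002]
contact_force: [0.2, 0.1, 0.4]
gripper_width: 0.649
grasp_force: 0.0
```

```bash
python3 - <<'E'
from h import *
s,im=snap("wrist","w18.png");print(s["tool_pos"],s["gripper_width"])
h=cv2.cvtColor(im,cv2.COLOR_BGR2HSV);m=cv2.inRange(h,(105,130,40),(130,255,255))
N,l,st,ct=cv2.connectedComponentsWithStats(m)
for i in range(1,N):
    if st[i,4]>200:print(st[i],ct[i])
M=R.from_quat(np.roll(s["tool_rot"],-1)).as_matrix()
for p in ([.594,-.041,.185],[.624,-.017,.1167]):print(wproj((np.array([p])-s["tool_pos"])@M))
E
```

```text
[ 0.604  -0.0326  0.2692] 0.6493597573924588
[306 108  22  19 206] [316.6505 117.3204]
[287 119  29  39 611] [300.4484 137.5008]
[313 127  21  21 308] [322.8994 137.0779]
[303 145  22  22 289] [313.9446 155.3564]
[ 22 152  36  39 654] [ 38.3211 172.0795]
[ 305  186   22   89 1441] [314.5635 233.1659]
[ 15 192  20  24 210] [ 24.5857 203.3048]
[ 34 195  41  38 791] [ 53.1732 212.8357]
[[318.8211 266.5767]]
[[318.9913 189.9118]]
```

>>> {"op": "send_rows", "data": {
  "increments": [
    {"dx": 0, "dy": -0.004, "dz": 0.1, "yaw": 0, "claw": -0.3},
    {"dx": 0, "dy": -0.004, "dz": 0.2, "yaw": 0, "claw": -0.3},
    {"dx": 0, "dy": -0.004, "dz": 0.255, "yaw": 0, "claw": -0.3},
    {"dx": 0, "dy": -0.004, "dz": 0.255, "yaw": 0, "claw": -0.3},
    {"dx": 0, "dy": -0.004, "dz": 0.255, "yaw": 0, "claw": 1},
    {"dx": 0, "dy": -0.004, "dz": 0.255, "yaw": 0, "claw": 1},
    {"dx": 0, "dy": -0.004, "dz": 0.255, "yaw": 0, "claw": 1},
    {"dx": 0, "dy": -0.004, "dz": 0.255, "yaw": 0, "claw": 1},
    {"dx": 0, "dy": -0.004, "dz": 0.255, "yaw": 0, "claw": 1}
  ]
}}

```text
time: 20.75
tool_pos: [0.6039, -0.0308, 0.147]
tool_rot: [0.0, 0.944, 0.331, 0.001]
contact_force: [-1.6, 0.6, 6.1]
gripper_width: 0.17
grasp_force: 58.6
```

>>> {"op": "send_rows", "data": {
  "increments": [
    {"dx": 0, "dy": 0, "dz": -0.04, "yaw": 0, "claw": 1},
    {"dx": 0, "dy": 0, "dz": -0.085, "yaw": 0, "claw": 1},
    {"dx": 0, "dy": 0, "dz": -0.085, "yaw": 0, "claw": 1}
  ]
}}

```text
time: 21.12
tool_pos: [0.6044, -0.0312, 0.1902]
tool_rot: [0.002, 0.944, 0.331, 0.002]
contact_force: [-0.8, 0.2, -2.5]
gripper_width: 0.169
grasp_force: 58.7
```

```bash
python3 - <<'E'
from h import *
look2("w19.png");rel([.58,.021,.19],-7.4)
im=cv2.imread("pics/w19.png");h=cv2.cvtColor(im,cv2.COLOR_BGR2HSV);m=cv2.inRange(h,(105,130,40),(130,255,255))
N,l,st,ct=cv2.connectedComponentsWithStats(m)
for i in range(1,N):
    if st[i,4]>200:print(st[i],ct[i])
print(rim_px(np.radians(60),.11)[::9].round())
E
```

```text
[ 0.6044 -0.0312  0.1902] [-0.8091  0.2171 -2.5192] [-0.0767  0.068   0.0357]
[(np.float64(24.0), np.float64(81.0), np.float64(0.135)), (np.float64(23.2), np.float64(80.0), np.float64(0.13)), (np.float64(22.1), np.float64(75.0), np.float64(0.12)), (np.float64(20.9), np.float64(80.0), np.float64(0.1325))]
inc [ 0.0284 -0.1107 -0.0035] yaw 0.5362 head 38.69
[270  93  27  15 203] [283.7094 100.1724]
[299 108  36  27 496] [316.6996 121.3387]
[ 271  124   47   56 1442] [293.6477 151.9702]
[312 135  33  32 674] [327.6958 150.8116]
[229 143  17  21 240] [235.8917 154.3292]
[298 161  32  32 647] [313.2782 176.2998]
[  0 174  28  38 437] [ 12.4211 193.8627]
[  0 212  36  43 841] [ 15.5232 233.2699]
[ 30 226  18  35 352] [ 38.4176 243.1648]
[ 298  236   43  174 5872] [317.7902 328.0056]
[[318. 116.]
 [362. 123.]
 [395. 145.]
 [402. 176.]
 [374. 206.]
 [314. 218.]
 [257. 203.]
 [232. 172.]
 [244. 142.]
 [278. 122.]]
```

>>> {"op": "send_rows", "data": {
  "increments": [
    {"dx": 0.0, "dy": -0.03, "dz": -0.01, "yaw": 0.1, "claw": 1},
    {"dx": 0.005, "dy": -0.06, "dz": -0.01, "yaw": 0.22, "claw": 1},
    {"dx": 0.015, "dy": -0.09, "dz": -0.01, "yaw": 0.34, "claw": 1},
    {"dx": 0.028, "dy": -0.11, "dz": -0.01, "yaw": 0.46, "claw": 1},
    {"dx": 0.028, "dy": -0.11, "dz": 0, "yaw": 0.536, "claw": 1},
    {"dx": 0.028, "dy": -0.11, "dz": 0.03, "yaw": 0.536, "claw": 1},
    {"dx": 0.028, "dy": -0.11, "dz": 0.05, "yaw": 0.536, "claw": 1},
    {"dx": 0.028, "dy": -0.11, "dz": 0.05, "yaw": 0.536, "claw": 1}
  ]
}}

```text
time: 22.18
tool_pos: [0.578, 0.0208, 0.1595]
tool_rot: [-0.0, 0.998, -0.064, -0.002]
contact_force: [-0.2, 0.4, -1.3]
gripper_width: 0.171
grasp_force: 58.8
```

```bash
python3 - <<'E'
from h import *
look2("w20.png")
E
```

```text
[0.578  0.0208 0.1595] [-0.1941  0.4089 -1.3052] [-0.0559  0.0733 -0.0065]
[(np.float64(23.2), np.float64(81.0), np.float64(0.135)), (np.float64(22.1), np.float64(80.0), np.float64(0.1325)), (np.float64(21.5), np.float64(78.0), np.float64(0.125)), (np.float64(19.7), np.float64(78.0), np.float64(0.1275))]
```

>>> {"op": "send_rows", "data": {
  "increments": [
    {"dx": 0.03, "dy": 0, "dz": 0, "yaw": 0, "claw": 1},
    {"dx": 0.055, "dy": 0, "dz": -0.01, "yaw": 0, "claw": 1},
    {"dx": 0.08, "dy": 0, "dz": -0.026, "yaw": 0, "claw": 1},
    {"dx": 0.11, "dy": 0, "dz": -0.036, "yaw": 0, "claw": 1},
    {"dx": 0.14, "dy": 0, "dz": -0.046, "yaw": 0, "claw": 1}
  ]
}}

```text
time: 22.85
tool_pos: [0.6497, 0.0116, 0.1853]
tool_rot: [0.0, 0.998, -0.064, -0.0]
contact_force: [-2.8, -1.1, -3.5]
gripper_width: 0.175
grasp_force: 58.4
```

```bash
python3 - <<'E'
from h import *
look2("w21.png")
E
```

```text
[0.6497 0.0116 0.1853] [-2.7638 -1.135  -3.4592] [0.0403 1.3293 0.1493]
[(np.float64(18.1), np.float64(2.0), np.float64(0.1475)), (np.float64(14.8), np.float64(11.0), np.float64(0.15)), (np.float64(14.7), np.float64(-5.0), np.float64(0.12)), (np.float64(14.2), np.float64(92.0), np.float64(0.1425))]
```

>>> {"op": "send_rows", "data": {
  "increments": [
    {"dx": 0.025, "dy": 0, "dz": -0.004, "yaw": 0, "claw": 1},
    {"dx": 0.05, "dy": 0, "dz": -0.006, "yaw": 0, "claw": 1},
    {"dx": 0.072, "dy": 0, "dz": -0.004, "yaw": 0, "claw": 1},
    {"dx": 0.076, "dy": 0, "dz": -0.002, "yaw": 0, "claw": 1}
  ]
}}

```text
time: 23.4
tool_pos: [0.6866, 0.0071, 0.1853]
tool_rot: [-0.0, 0.998, -0.064, -0.001]
contact_force: [-4.6, 1.3, -1.6]
gripper_width: 0.171
grasp_force: 58.9
```

```bash
python3 - <<'E'
from h import *
look2("w22.png")
E
```

```text
[0.6866 0.0071 0.1853] [-4.5985  1.3465 -1.6056] [0.3501 1.3916 0.0922]
[(np.float64(16.8), np.float64(110.0), np.float64(0.145)), (np.float64(16.1), np.float64(112.0), np.float64(0.15)), (np.float64(15.1), np.float64(112.0), np.float64(0.1525)), (np.float64(14.5), np.float64(110.0), np.float64(0.1475))]
```

>>> {"op": "send_rows", "data": {
  "increments": [
    {"dx": -0.04, "dy": 0, "dz": -0.02, "yaw": 0, "claw": 1},
    {"dx": -0.09, "dy": 0, "dz": -0.04, "yaw": 0, "claw": 1},
    {"dx": -0.06, "dy": 0, "dz": -0.04, "yaw": 0, "claw": 1},
    {"dx": -0.1, "dy": 0, "dz": -0.04, "yaw": 0, "claw": 1},
    {"dx": -0.06, "dy": 0, "dz": -0.04, "yaw": 0, "claw": 1},
    {"dx": -0.1, "dy": 0, "dz": -0.04, "yaw": 0, "claw": 1},
    {"dx": -0.1, "dy": 0, "dz": -0.04, "yaw": 0, "claw": 1},
    {"dx": -0.1, "dy": 0, "dz": -0.04, "yaw": 0, "claw": 1}
  ]
}}

```text
time: 24.45
tool_pos: [0.6382, 0.0131, 0.2064]
tool_rot: [0.0, 0.998, -0.064, 0.001]
contact_force: [0.3, -0.2, -1.1]
gripper_width: 0.171
grasp_force: 58.9
```

```bash
python3 - <<'E'
from h import *
look2("w23.png");s,im=snap("scene","s23.png");_,t=snap("top","t23.png")
def comps(im,box,a0):
    a,b,c,d=box;h=cv2.cvtColor(im[a:b,c:d],cv2.COLOR_BGR2HSV);m=cv2.inRange(h,(103,110,40),(130,255,255));N,l,st,ct=cv2.connectedComponentsWithStats(m)
    return [(tuple((st[i]+[c,a,0,0,0]).tolist()),) for i in range(1,N) if st[i,4]>a0]
print("scene",comps(im,(150,240,250,340),8));print("top",comps(t,(150,230,195,285),8));print("wrist",comps(cv2.imread("pics/w23.png"),(0,480,150,500),80))
fs=[manip.state()["contact_force"][2]];print(fs)
E
```

```text
[0.6382 0.0131 0.2064] [ 0.3159 -0.2246 -1.0577] [-0.0174 -0.0167 -0.0284]
[(np.float64(18.7), np.float64(2.0), np.float64(0.15)), (np.float64(16.4), np.float64(-7.0), np.float64(0.13)), (np.float64(15.9), np.float64(9.0), np.float64(0.1525)), (np.float64(15.6), np.float64(101.0), np.float64(0.1325))]
scene [((289, 189, 7, 5, 21),), ((289, 188, 22, 15, 129),), ((274, 199, 6, 10, 42),)]
top [((237, 172, 25, 18, 219),), ((225, 176, 4, 6, 11),), ((250, 205, 9, 9, 71),), ((228, 217, 12, 3, 21),)]
wrist [((296, 178, 62, 33, 1232),), ((263, 181, 22, 23, 369),), ((298, 210, 21, 20, 335),), ((320, 224, 24, 20, 309),), ((296, 307, 46, 95, 2990),), ((150, 360, 11, 11, 100),)]
[np.float64(-0.8297991795423183)]
```

```bash
python3 - <<'E'
from h import *
rel([.46,.036,.23]);rel([.50,-.17,.21],-25)
E
```

```text
inc [-0.3581  0.0004 -0.0483] yaw 0 head -7.38
inc [-0.2259  0.3988 -0.0081] yaw 0.205 head -7.38
```

>>> {"op": "send_rows", "data": {
  "increments": [
    {"dx": 0, "dy": 0, "dz": -0.03, "yaw": 0, "claw": 1},
    {"dx": 0, "dy": 0, "dz": -0.06, "yaw": 0, "claw": 1},
    {"dx": -0.06, "dy": 0, "dz": -0.06, "yaw": 0, "claw": 1},
    {"dx": -0.16, "dy": 0, "dz": -0.06, "yaw": 0, "claw": 1},
    {"dx": -0.26, "dy": 0, "dz": -0.06, "yaw": 0, "claw": 1},
    {"dx": -0.33, "dy": 0.05, "dz": -0.06, "yaw": 0.05, "claw": 1},
    {"dx": -0.33, "dy": 0.15, "dz": -0.05, "yaw": 0.1, "claw": 1},
    {"dx": -0.29, "dy": 0.25, "dz": -0.03, "yaw": 0.15, "claw": 1},
    {"dx": -0.25, "dy": 0.35, "dz": -0.01, "yaw": 0.205, "claw": 1},
    {"dx": -0.226, "dy": 0.4, "dz": 0, "yaw": 0.205, "claw": 1},
    {"dx": -0.226, "dy": 0.4, "dz": 0, "yaw": 0.205, "claw": 1}
  ]
}}

```text
time: 25.98
tool_pos: [0.4995, -0.1722, 0.2068]
tool_rot: [0.0, 0.976, -0.218, 0.0]
contact_force: [0.8, 1.3, -1.9]
gripper_width: 0.172
grasp_force: 58.9
```

```bash
cat >> h.py <<'E'
def comps(im,box,a0):
    a,b,c,d=box;h=cv2.cvtColor(im[a:b,c:d],cv2.COLOR_BGR2HSV);m=cv2.inRange(h,(103,110,40),(130,255,255));N,l,st,ct=cv2.connectedComponentsWithStats(m)
    return [(st[i]+[c,a,0,0,0]).tolist() for i in range(1,N) if st[i,4]>a0]
E
python3 - <<'E'
from h import *
look2("w24.png");s,im=snap("scene","s24.png");_,t=snap("top","t24.png")
print("top",comps(t,(150,230,195,285),4));print("top0",comps(cv2.imread("pics/top0.png"),(150,230,195,285),4));print("top bench",comps(t,(230,340,190,420),6))
print("wrist",comps(cv2.imread("pics/w24.png"),(100,480,150,500),80))
E
```

```text
[ 0.4995 -0.1722  0.2068] [ 0.8164  1.2675 -1.904 ] [ 0.0074 -0.0596  0.0267]
[(np.float64(14.6), np.float64(101.0), np.float64(0.135)), (np.float64(14.5), np.float64(101.0), np.float64(0.1375)), (np.float64(14.0), np.float64(101.0), np.float64(0.1325)), (np.float64(13.4), np.float64(101.0), np.float64(0.14))]
top [[235, 170, 27, 27, 379], [222, 174, 10, 10, 67], [243, 195, 10, 11, 64], [218, 199, 11, 10, 72], [250, 205, 9, 9, 70], [228, 217, 12, 3, 21]]
top0 [[222, 174, 10, 10, 68], [251, 179, 11, 10, 70], [235, 188, 9, 9, 73], [218, 199, 11, 10, 72], [250, 205, 9, 9, 70], [228, 217, 12, 3, 21]]
top bench []
wrist [[296, 312, 45, 91, 3045]]
```

>>> {"op": "send_rows", "data": {
  "increments": [
    {"dx": 0, "dy": 0, "dz": 0.07, "yaw": 0, "claw": 1},
    {"dx": 0, "dy": 0, "dz": 0.125, "yaw": 0, "claw": 1},
    {"dx": -0.005, "dy": 0, "dz": 0.145, "yaw": 0, "claw": 1},
    {"dx": -0.02, "dy": 0, "dz": 0.15, "yaw": 0, "claw": 1},
    {"dx": -0.045, "dy": 0, "dz": 0.152, "yaw": 0, "claw": 1}
  ]
}}

```text
time: 26.75
tool_pos: [0.4889, -0.1648, 0.1443]
tool_rot: [0.004, 0.976, -0.216, 0.015]
contact_force: [4.9, -2.9, 28.0]
gripper_width: 0.171
grasp_force: 61.6
```

```bash
python3 - <<'E'
from h import *
look2("w25.png");print("wrist",comps(cv2.imread("pics/w25.png"),(100,480,150,500),80))
E
```

```text
[ 0.4889 -0.1648  0.1443] [ 4.9255 -2.8879 28.0418] [-0.097  -1.2731 -0.0036]
[(np.float64(14.6), np.float64(0.0), np.float64(0.1125)), (np.float64(13.5), np.float64(99.0), np.float64(0.13)), (np.float64(13.4), np.float64(99.0), np.float64(0.1325)), (np.float64(12.9), np.float64(99.0), np.float64(0.135))]
wrist [[296, 300, 46, 109, 3504]]
```

>>> {"op": "send_rows", "data": {
  "increments": [
    {"dx": -0.02, "dy": 0, "dz": 0.004, "yaw": 0, "claw": 1},
    {"dx": -0.045, "dy": 0, "dz": 0.006, "yaw": 0, "claw": 1},
    {"dx": -0.07, "dy": 0, "dz": 0.006, "yaw": 0, "claw": 1}
  ]
}}

```text
time: 27.18
tool_pos: [0.4531, -0.1481, 0.1366]
tool_rot: [0.002, 0.976, -0.215, 0.009]
contact_force: [-0.9, 0.1, 17.1]
gripper_width: 0.169
grasp_force: 61.1
```

```bash
python3 - <<'E'
from h import *
look2("w26.png");print("wrist",comps(cv2.imread("pics/w26.png"),(100,480,150,500),80))
E
```

```text
[ 0.4531 -0.1481  0.1366] [-0.8515  0.1114 17.1298] [-0.3386 -0.4358 -0.0357]
[(np.float64(15.4), np.float64(84.0), np.float64(0.1225)), (np.float64(14.7), np.float64(82.0), np.float64(0.1025)), (np.float64(14.4), np.float64(82.0), np.float64(0.1)), (np.float64(14.1), np.float64(84.0), np.float64(0.125))]
wrist [[296, 272, 46, 155, 5425]]
```

>>> {"op": "send_rows", "data": {
  "increments": [
    {"dx": -0.027, "dy": 0, "dz": 0.006, "yaw": 0, "claw": 1},
    {"dx": -0.054, "dy": 0, "dz": 0.01, "yaw": 0, "claw": 1},
    {"dx": -0.08, "dy": 0, "dz": 0.014, "yaw": 0, "claw": 1},
    {"dx": -0.104, "dy": 0, "dz": 0.02, "yaw": 0, "claw": 1},
    {"dx": -0.13, "dy": 0, "dz": 0.03, "yaw": 0, "claw": 1}
  ]
}}

```text
time: 27.85
tool_pos: [0.3918, -0.1198, 0.1179]
tool_rot: [0.002, 0.976, -0.215, 0.006]
contact_force: [-1.8, 1.4, 11.1]
gripper_width: 0.172
grasp_force: 58.4
```

```bash
python3 - <<'E'
from h import *
look2("w27.png");print("wrist",comps(cv2.imread("pics/w27.png"),(20,480,150,500),80))
E
```

```text
[ 0.3918 -0.1198  0.1179] [-1.8081  1.4265 11.0658] [-0.1448  0.0006 -0.0441]
[(np.float64(26.9), np.float64(54.0), np.float64(0.105)), (np.float64(26.3), np.float64(54.0), np.float64(0.115)), (np.float64(25.8), np.float64(51.0), np.float64(0.1025)), (np.float64(24.8), np.float64(57.0), np.float64(0.1175))]
wrist [[298, 244, 43, 183, 6771]]
```

>>> {"op": "send_rows", "data": {
  "increments": [
    {"dx": -0.01, "dy": 0, "dz": 0.014, "yaw": 0, "claw": 1},
    {"dx": -0.02, "dy": 0, "dz": 0.03, "yaw": 0, "claw": 1},
    {"dx": -0.03, "dy": 0, "dz": 0.046, "yaw": 0, "claw": 1},
    {"dx": -0.04, "dy": 0, "dz": 0.064, "yaw": 0, "claw": 1},
    {"dx": -0.05, "dy": 0, "dz": 0.084, "yaw": 0, "claw": 1},
    {"dx": -0.05, "dy": 0, "dz": 0.104, "yaw": 0, "claw": 1}
  ]
}}

```text
time: 28.65
tool_pos: [0.367, -0.108, 0.0624]
tool_rot: [0.001, 0.977, -0.215, 0.002]
contact_force: [-3.5, 1.9, 7.5]
gripper_width: 0.166
grasp_force: 58.4
```

```bash
python3 - <<'E'
from h import *
look2("w28.png")
E
```

```text
[ 0.367  -0.108   0.0624] [-3.4813  1.9401  7.4731] [-0.1005  0.1065 -0.0551]
[(np.float64(47.1), np.float64(19.0), np.float64(0.1)), (np.float64(46.5), np.float64(19.0), np.float64(0.1025)), (np.float64(35.8), np.float64(19.0), np.float64(0.0975)), (np.float64(34.8), np.float64(20.0), np.float64(0.105))]
```

>>> {"op": "send_rows", "data": {
  "increments": [
    {"dx": 0, "dy": 0, "dz": 0.02, "yaw": 0, "claw": 1},
    {"dx": 0, "dy": 0, "dz": 0.04, "yaw": 0, "claw": 1},
    {"dx": 0, "dy": 0, "dz": 0.06, "yaw": 0, "claw": 1},
    {"dx": 0, "dy": 0, "dz": 0.072, "yaw": 0, "claw": 1},
    {"dx": 0, "dy": 0, "dz": 0.076, "yaw": 0, "claw": 1}
  ]
}}

```text
time: 29.32
tool_pos: [0.3661, -0.1079, 0.0224]
tool_rot: [-0.0, 0.976, -0.216, 0.001]
contact_force: [-0.2, 1.8, 4.1]
gripper_width: 0.167
grasp_force: 58.7
```

```bash
python3 - <<'E'
from h import *
look2("w29.png");print(comps(cv2.imread("pics/w29.png"),(0,480,150,500),60))
E
```

```text
[ 0.3661 -0.1079  0.0224] [-0.1616  1.832   4.1102] [ 0.0677 -0.2256  0.1262]
[(np.float64(77.6), np.float64(0.0), np.float64(0.1)), (np.float64(64.1), np.float64(-1.0), np.float64(0.1025)), (np.float64(45.2), np.float64(0.0), np.float64(0.0975)), (np.float64(34.9), np.float64(-7.0), np.float64(0.105))]
[[297, 244, 41, 20, 622], [296, 272, 44, 155, 5852]]
```

>>> {"op": "send_rows", "data": {
  "increments": [
    {"dx": 0, "dy": 0, "dz": -0.1, "yaw": 0, "claw": 1},
    {"dx": 0.03, "dy": 0, "dz": -0.2, "yaw": 0, "claw": 1},
    {"dx": 0.1, "dy": 0, "dz": -0.24, "yaw": 0, "claw": 1},
    {"dx": 0.1, "dy": 0, "dz": -0.24, "yaw": 0, "claw": 1}
  ]
}}

```text
time: 29.88
tool_pos: [0.4127, -0.1303, 0.144]
tool_rot: [0.001, 0.976, -0.216, 0.002]
contact_force: [0.4, 0.7, -1.4]
gripper_width: 0.168
grasp_force: 58.7
```

```bash
cat >> h.py <<'E'
def wpix(s,p):
    M=R.from_quat(np.roll(s["tool_rot"],-1)).as_matrix();return wproj((np.atleast_2d(p)-s["tool_pos"])@M)
def rect(s,im,c,z=.02,half=.09,px=2000):
    n=int(half*2*px);i=np.arange(n)/px-half;X,Y=np.meshgrid(c[0]+i,c[1]+i)
    q=wpix(s,np.c_[X.ravel(),Y.ravel(),np.full(X.size,z)]).astype(np.float32).reshape(n,n,2)
    return cv2.remap(im,q[:,:,0],q[:,:,1],cv2.INTER_LINEAR)
def circ(g,c,r,half=.09,px=2000,win=.03,lo=0,hi=2*np.pi):
    "best centre of a circle of radius r (sum of |radial gradient|)"
    g=cv2.GaussianBlur(g.astype(np.float32),(0,0),1.5);a=np.linspace(lo,hi,180);best=[]
    gx,gy=cv2.Sobel(g,cv2.CV_32F,1,0),cv2.Sobel(g,cv2.CV_32F,0,1)
    for x in np.arange(-win,win,.0005):
        for y in np.arange(-win,win,.0005):
            u=np.clip(((x+r*np.cos(a)+half)*px).astype(int),0,g.shape[1]-1);v=np.clip(((y+r*np.sin(a)+half)*px).astype(int),0,g.shape[0]-1)
            best.append((np.mean(np.minimum(np.abs(gx[v,u]*np.cos(a)+gy[v,u]*np.sin(a)),60)),c[0]+x,c[1]+y))
    best.sort(reverse=True);return np.array(best[:3])
E
python3 - <<'E'
from h import *
s,im=snap("wrist","w30.png");print(s["tool_pos"],s["contact_force"])
c=np.array([.5565,-.3311]);print(wpix(s,[*c,.02]))
g=cv2.cvtColor(rect(s,im,c),cv2.COLOR_BGR2GRAY);cv2.imwrite("pics/r30.png",g);print(circ(g,c,.0385))
# tile centres
def tile(s,im):
    h=cv2.cvtColor(rect(s,im,np.array([.58,-.39]),half=.12),cv2.COLOR_BGR2HSV)
    for lo,hi in(((105,130,50),(130,255,255)),((3,180,120),(12,255,255))):
        m=cv2.inRange(h,lo,hi);N,l,st,ct=cv2.connectedComponentsWithStats(m)
        for i in range(1,N):
            if st[i,4]>300:print(st[i,2:],ct[i]/2000-.12+[.58,-.39])
tile(s,im)
E
```

```text
[ 0.4127 -0.1303  0.144 ] [ 0.4286  0.6755 -1.4299]
[[475.0478 -33.2834]]
[[16.517   0.5325 -0.3256]
 [16.2956  0.5325 -0.3261]
 [16.1769  0.533  -0.3251]]
```

>>> {"op": "send_rows", "data": {
  "increments": [
    {"dx": 0.05, "dy": 0, "dz": -0.08, "yaw": 0, "claw": 1},
    {"dx": 0.15, "dy": -0.01, "dz": -0.12, "yaw": 0, "claw": 1},
    {"dx": 0.15, "dy": -0.01, "dz": -0.12, "yaw": 0, "claw": 1},
    {"dx": 0.15, "dy": -0.01, "dz": -0.12, "yaw": 0, "claw": 1}
  ]
}}

```text
time: 30.42
tool_pos: [0.4789, -0.1555, 0.1994]
tool_rot: [-0.001, 0.976, -0.216, -0.002]
contact_force: [-0.7, -1.0, -0.6]
gripper_width: 0.167
grasp_force: 58.8
```

```bash
python3 - <<'E'
from h import *
s,im=snap("wrist","w31.png");print(s["tool_pos"],s["contact_force"])
c=np.array([.5565,-.3311]);print(wpix(s,[*c,.02]))
g=cv2.cvtColor(rect(s,im,c),cv2.COLOR_BGR2GRAY);print(circ(g,c,.0385))
h=cv2.cvtColor(rect(s,im,np.array([.58,-.39]),half=.12),cv2.COLOR_BGR2HSV)
for lo,hi in(((105,130,50),(130,255,255)),((3,180,120),(12,255,255))):
    m=cv2.inRange(h,lo,hi);N,l,st,ct=cv2.connectedComponentsWithStats(m)
    for i in range(1,N):
        if st[i,4]>300:print(st[i,2:],ct[i]/2000-.12+[.58,-.39])
c2=np.array([.53,-.43]);g=cv2.cvtColor(rect(s,im,c2),cv2.COLOR_BGR2GRAY);print("hole1",circ(g,c2,.0385))
E
```

```text
[ 0.4789 -0.1555  0.1994] [-0.7218 -0.9823 -0.6244]
[[459.8289  58.4007]]
[[31.2466  0.5575 -0.3296]
 [31.1912  0.5575 -0.3301]
 [30.7906  0.5575 -0.3291]]
[  41   48 1231] [ 0.5762 -0.4617]
hole1 [[37.8385  0.5145 -0.433 ]
 [37.7213  0.514  -0.4325]
 [37.7158  0.514  -0.433 ]]
```

```bash
python3 - <<'E'
from h import *
s=dict(tool_pos=np.array([.4789,-.1555,.1994]),tool_rot=np.array([0,.976,-.2165,0]))
im=cv2.imread("pics/w31.png");M=R.from_quat(np.roll(s["tool_rot"],-1)).as_matrix()
for z in(.222,.2244):
    c=(s["tool_pos"]+.1*M[:,0])[:2];g=cv2.cvtColor(rect(s,im,c,z=z,half=.07),cv2.COLOR_BGR2GRAY)
    for r in(.049,.05,.051):
        b=circ(g,c,r,half=.07,win=.01)[0];d=M.T@np.array([b[1]-s["tool_pos"][0],b[2]-s["tool_pos"][1],0]);print(z,r,b[0],d[:2])
d=.1;t=np.array([.5575,-.3298])-M[:2,0]*d;print("target tool",t);rel([*t,.10],-24.9)
E
```

```text
0.222 0.049 37.343250775665 [ 0.0991 -0.0007]
0.222 0.05 37.16197282780602 [ 0.0998 -0.0005]
0.222 0.051 32.68749496106469 [ 0.1014 -0.0018]
0.2244 0.049 37.24276075856139 [ 0.0993 -0.0002]
0.2244 0.05 32.988409929076425 [ 0.1009 -0.0015]
0.2244 0.051 29.73020354155862 [ 0.1039 -0.0035]
target tool [ 0.4669 -0.2875]
inc [0.0908 0.2496 0.1986] yaw -0.001 head -24.99
```

>>> {"op": "send_rows", "data": {
  "increments": [
    {"dx": 0.03, "dy": 0.1, "dz": 0, "yaw": 0, "claw": 1},
    {"dx": 0.06, "dy": 0.2, "dz": 0.05, "yaw": 0, "claw": 1},
    {"dx": 0.091, "dy": 0.25, "dz": 0.15, "yaw": 0, "claw": 1},
    {"dx": 0.091, "dy": 0.25, "dz": 0.21, "yaw": 0, "claw": 1},
    {"dx": 0.091, "dy": 0.25, "dz": 0.21, "yaw": 0, "claw": 1},
    {"dx": 0.091, "dy": 0.25, "dz": 0.21, "yaw": 0, "claw": 1}
  ]
}}

```text
time: 31.22
tool_pos: [0.4693, -0.2887, 0.0979]
tool_rot: [0.0, 0.976, -0.216, 0.001]
contact_force: [0.8, -0.2, -1.7]
gripper_width: 0.164
grasp_force: 58.7
```

```bash
python3 - <<'E'
from h import *
rel([.4669,-.2875,.034],-24.9);print(manip.state()["tool_pos"])
E
```

```text
inc [-0.0055 -0.0002  0.1278] yaw -0.0008 head -24.97
[ 0.4693 -0.2887  0.0979]
```

>>> {"op": "send_rows", "data": {
  "increments": [
    {"dx": -0.005, "dy": 0, "dz": 0.05, "yaw": 0, "claw": 1},
    {"dx": -0.005, "dy": 0, "dz": 0.09, "yaw": 0, "claw": 1},
    {"dx": -0.005, "dy": 0, "dz": 0.11, "yaw": 0, "claw": 1},
    {"dx": -0.005, "dy": 0, "dz": 0.124, "yaw": 0, "claw": 1},
    {"dx": -0.005, "dy": 0, "dz": 0.128, "yaw": 0, "claw": 1},
    {"dx": -0.005, "dy": 0, "dz": 0.128, "yaw": 0, "claw": 1}
  ]
}}

```text
time: 31.98
tool_pos: [0.4678, -0.2884, 0.0338]
tool_rot: [0.0, 0.976, -0.216, 0.001]
contact_force: [-1.1, 1.7, 2.5]
gripper_width: 0.167
grasp_force: 59.2
```

```bash
python3 - <<'E'
from h import *
look2("w32.png")
E
```

```text
[ 0.4678 -0.2884  0.0338] [-1.1456  1.7168  2.5148] [ 0.0001 -0.0944  0.0616]
[(np.float64(93.2), np.float64(2.0), np.float64(0.1)), (np.float64(83.5), np.float64(0.0), np.float64(0.1025)), (np.float64(55.1), np.float64(1.0), np.float64(0.0975)), (np.float64(43.2), np.float64(-6.0), np.float64(0.105))]
```

>>> {"op": "send_rows", "data": {
  "increments": [
    {"dx": -0.005, "dy": 0, "dz": 0, "yaw": 0, "claw": 0.4},
    {"dx": 0, "dy": 0, "dz": 0, "yaw": 0, "claw": 0},
    {"dx": 0, "dy": 0, "dz": 0, "yaw": 0, "claw": -0.3},
    {"dx": 0, "dy": 0, "dz": 0, "yaw": 0, "claw": -0.5},
    {"dx": 0, "dy": 0, "dz": -0.06, "yaw": 0, "claw": -0.5},
    {"dx": 0, "dy": 0, "dz": -0.18, "yaw": 0, "claw": -0.5},
    {"dx": 0, "dy": 0, "dz": -0.3, "yaw": 0, "claw": -0.5},
    {"dx": 0, "dy": 0, "dz": -0.36, "yaw": 0, "claw": 0},
    {"dx": 0, "dy": 0, "dz": -0.36, "yaw": 0, "claw": 1}
  ]
}}

```text
time: 33.15
tool_pos: [0.4685, -0.289, 0.2165]
tool_rot: [0.002, 0.976, -0.216, 0.003]
contact_force: [0.4, -0.4, 0.2]
gripper_width: 0.33
grasp_force: 0.0
```

```bash
python3 - <<'E'
from h import *
s,im=snap("wrist","w33.png");print(s["tool_pos"])
c=np.array([.5575,-.3298])
for r in(.049,.05):
    for z in(.058,.068):
        g=cv2.cvtColor(rect(s,im,c,z=z),cv2.COLOR_BGR2GRAY);print(r,z,circ(g,c,r,win=.012)[0])
print(comps(im,(0,300,200,440),40))
_,t=snap("top","t33.png");_,sc=snap("scene","s33.png")
print("box",comps(t,(150,230,195,285),4));print("scene",comps(sc,(150,240,250,340),8));print(comps(sc,(220,330,340,470),8))
p=R.from_quat(np.roll(s["tool_rot"],-1)).as_matrix()
rel([.55,-.1,.30],-7.4)
E
```

```text
[ 0.4685 -0.289   0.2165]
0.049 0.058 [53.1902  0.5585 -0.3313]
0.049 0.068 [55.0843  0.5575 -0.3293]
0.05 0.058 [56.7901  0.5585 -0.3293]
0.05 0.068 [32.8743  0.556  -0.3283]
[[304, 24, 20, 19, 353], [310, 175, 16, 6, 75], [309, 186, 19, 86, 1477]]
box [[235, 170, 27, 27, 380], [222, 174, 10, 10, 67], [243, 195, 10, 11, 66], [218, 199, 11, 10, 71], [250, 205, 9, 9, 70], [228, 217, 12, 3, 21]]
scene [[288, 188, 8, 6, 29], [289, 188, 22, 15, 131], [274, 199, 6, 10, 42]]
[[411, 254, 5, 6, 17], [340, 264, 26, 15, 172]]
inc [-0.0068 -0.4104 -0.1785] yaw -0.2047 head -25.0
```

```bash
python3 - <<'E'
from h import *
rel([.7525,-.001,.30],-7.4)
a,b=cv2.imread("pics/top0.png"),cv2.imread("pics/t33.png")
d=cv2.absdiff(a,b).max(2)>60;N,l,st,ct=cv2.connectedComponentsWithStats(d.astype(np.uint8))
for i in range(1,N):
    if st[i,4]>20:print(st[i],ct[i].round())
E
```

```text
inc [ 0.2766 -0.761  -0.1791] yaw -0.2047 head -25.0
[235 170  22  19 268] [244. 178.]
[242 195  12  12  82] [247. 200.]
[ 265  203  200  129 3812] [350. 270.]
[467 253   7   7  21] [470. 256.]
[398 257  72  40 388] [444. 280.]
[469 281  18  15  99] [477. 288.]
[467 291  18  21  53] [476. 302.]
[  230   300   233   180 13864] [336. 400.]
[350 316  19  25 158] [357. 328.]
[  83  422  168   58 4283] [148. 458.]
[ 212  457   62   23 1018] [243. 470.]
```

>>> {"op": "send_rows", "data": {
  "increments": [
    {"dx": 0.02, "dy": -0.08, "dz": -0.1, "yaw": -0.05, "claw": 1},
    {"dx": 0.06, "dy": -0.18, "dz": -0.18, "yaw": -0.1, "claw": 1},
    {"dx": 0.1, "dy": -0.28, "dz": -0.18, "yaw": -0.15, "claw": 1},
    {"dx": 0.14, "dy": -0.38, "dz": -0.18, "yaw": -0.2, "claw": 1},
    {"dx": 0.18, "dy": -0.48, "dz": -0.18, "yaw": -0.205, "claw": 1},
    {"dx": 0.22, "dy": -0.58, "dz": -0.18, "yaw": -0.205, "claw": 1},
    {"dx": 0.25, "dy": -0.68, "dz": -0.18, "yaw": -0.205, "claw": 1},
    {"dx": 0.277, "dy": -0.761, "dz": -0.18, "yaw": -0.205, "claw": 1},
    {"dx": 0.277, "dy": -0.761, "dz": -0.18, "yaw": -0.205, "claw": 1},
    {"dx": 0.277, "dy": -0.761, "dz": -0.18, "yaw": -0.205, "claw": 1}
  ]
}}

```text
time: 34.55
tool_pos: [0.7525, -0.0019, 0.3002]
tool_rot: [0.0, 0.998, -0.064, -0.002]
contact_force: [-0.1, -0.6, -0.0]
gripper_width: 0.005
grasp_force: 0.0
```

```bash
python3 - <<'E'
from h import *
print(manip.state()["tool_pos"]);rel([.7525,-.001,.15],-7.4)
for f in("scene0","s33"):
    pass
E
```

```text
[ 0.7525 -0.0019  0.3002]
inc [ 0.001  -0.002   0.3005] yaw 0.0002 head -7.38
```

Descend behind the lid, then sweep it forward.

>>> {"op": "send_rows", "data": {
  "increments": [
    {"dx": 0.02, "dy": 0, "dz": 0.12, "yaw": 0, "claw": 1},
    {"dx": 0.02, "dy": 0, "dz": 0.24, "yaw": 0, "claw": 1},
    {"dx": 0.01, "dy": 0, "dz": 0.3, "yaw": 0, "claw": 1},
    {"dx": -0.02, "dy": 0, "dz": 0.3, "yaw": 0, "claw": 1},
    {"dx": -0.06, "dy": 0, "dz": 0.3, "yaw": 0, "claw": 1},
    {"dx": -0.1, "dy": 0, "dz": 0.3, "yaw": 0, "claw": 1},
    {"dx": -0.15, "dy": 0, "dz": 0.3, "yaw": 0, "claw": 1},
    {"dx": -0.2, "dy": 0, "dz": 0.3, "yaw": 0, "claw": 1}
  ]
}}

```text
time: 35.55
tool_pos: [0.6529, 0.0098, 0.1528]
tool_rot: [0.0, 0.998, -0.065, 0.001]
contact_force: [1.9, -1.1, -0.6]
gripper_width: -0.001
grasp_force: 0.6
```

>>> {"op": "send_rows", "data": {
  "increments": [
    {"dx": -0.04, "dy": 0, "dz": 0.02, "yaw": 0, "claw": 1},
    {"dx": -0.08, "dy": 0, "dz": 0.06, "yaw": 0, "claw": 1},
    {"dx": -0.11, "dy": 0, "dz": 0.11, "yaw": 0, "claw": 1},
    {"dx": -0.13, "dy": 0, "dz": 0.15, "yaw": 0, "claw": 1},
    {"dx": -0.13, "dy": 0, "dz": 0.166, "yaw": 0, "claw": 1},
    {"dx": -0.13, "dy": 0, "dz": 0.172, "yaw": 0, "claw": 1}
  ]
}}

```text
time: 36.3
tool_pos: [0.5882, 0.0191, 0.0691]
tool_rot: [0.0, 0.998, -0.064, -0.003]
contact_force: [-17.3, 0.8, 26.8]
gripper_width: -0.0
grasp_force: 13.5
```

>>> {"op": "send_rows", "data": {
  "increments": [
    {"dx": 0, "dy": 0, "dz": -0.02, "yaw": 0, "claw": 1},
    {"dx": 0, "dy": 0, "dz": -0.12, "yaw": 0, "claw": 1},
    {"dx": -0.1, "dy": 0, "dz": -0.24, "yaw": 0, "claw": 1},
    {"dx": -0.3, "dy": 0, "dz": -0.36, "yaw": 0, "claw": 1},
    {"dx": -0.35, "dy": 0, "dz": -0.36, "yaw": 0, "claw": 1},
    {"dx": -0.35, "dy": 0, "dz": -0.36, "yaw": 0, "claw": 1}
  ]
}}

```text
time: 37.05
tool_pos: [0.4153, 0.0422, 0.2494]
tool_rot: [0.0, 0.998, -0.064, 0.002]
contact_force: [0.8, -0.7, 0.3]
gripper_width: -0.002
grasp_force: 0.0
```

```bash
python3 - <<'E'
from h import *
s,t=snap("top","t34.png");_,sc=snap("scene","s34.png");_,w=snap("wrist","w34.png");print(s["tool_pos"],s["contact_force"])
c,x,y=np.array([.6285,.015]),np.array([.9917,-.129]),np.array([.129,.9917])
# rectify lid plane per assumed height, find front/back edges of the wood along box x through y offsets
print("blue in box area",comps(t,(110,235,195,285),4),comps(sc,(120,240,250,345),8))
K,E=W["camera_matrix"],None
h=cv2.cvtColor(w,cv2.COLOR_BGR2HSV)
for off in(-.04,0.035):
    l=np.arange(-.11,.11,.002);p=np.c_[c+l[:,None]*x+off*y,np.full(len(l),.069)];q=wpix(s,p)
    vals=[h[int(b),int(a)].tolist() if 0<=a<640 and 0<=b<480 else None for a,b in q]
    print(off,[(round(a,3),v[2]) for a,v in zip(l,vals) if v][::3])
# hinge-fit: front edge corners of shut lid predicted vs gradient in scene
for n,im in(("top",t),("scene",sc)):
    g=cv2.GaussianBlur(cv2.cvtColor(im,cv2.COLOR_BGR2GRAY).astype(np.float32),(0,0),1);m=cv2.magnitude(cv2.Sobel(g,5,1,0),cv2.Sobel(g,5,0,1))
    r=[]
    for ph in np.arange(0,.5,.02):
        u=np.array([-np.cos(ph),np.sin(ph)]);nn=np.array([np.sin(ph),np.cos(ph)]);e=np.array([.055,.06])+.122*u+.009*nn
        P3=[np.r_[c+e[0]*x+k*y,e[1]] for k in np.linspace(-.06,.06,40)]
        q=np.array([proj(n,p) for p in P3]).round().astype(int);r.append((round(float(m[q[:,1],q[:,0]].mean()),1),round(ph,2)))
    print(n,sorted(r,reverse=True)[:4])
E
```

```text
[0.4153 0.0422 0.2494] [ 0.7913 -0.7052  0.3337]
blue in box area [[229, 182, 14, 13, 131]] [[281, 120, 28, 9, 186], [287, 178, 11, 8, 54], [274, 199, 6, 10, 42]]
-0.04 [(np.float64(-0.11), 179), (np.float64(-0.104), 177), (np.float64(-0.098), 171), (np.float64(-0.092), 183), (np.float64(-0.086), 193), (np.float64(-0.08), 197), (np.float64(-0.074), 193), (np.float64(-0.068), 251), (np.float64(-0.062), 252), (np.float64(-0.056), 253), (np.float64(-0.05), 251), (np.float64(-0.044), 251), (np.float64(-0.038), 232), (np.float64(-0.032), 231), (np.float64(-0.026), 228)]
0.035 [(np.float64(-0.11), 195), (np.float64(-0.104), 200), (np.float64(-0.098), 217), (np.float64(-0.092), 188), (np.float64(-0.086), 202), (np.float64(-0.08), 202), (np.float64(-0.074), 189), (np.float64(-0.068), 238), (np.float64(-0.062), 253), (np.float64(-0.056), 252), (np.float64(-0.05), 250), (np.float64(-0.044), 247), (np.float64(-0.038), 220), (np.float64(-0.032), 232), (np.float64(-0.026), 227)]
top [(258.5, np.float64(0.04)), (253.4, np.float64(0.06)), (246.4, np.float64(0.02)), (239.3, np.float64(0.08))]
scene [(247.2, np.float64(0.0)), (241.5, np.float64(0.02)), (166.8, np.float64(0.04)), (118.8, np.float64(0.44))]
```

```bash
python3 - <<'E'
from h import *
a,b=cv2.imread("pics/top0.png"),cv2.imread("pics/t34.png")
print("terra diff",int((cv2.absdiff(a,b).max(2)[130:230,275:350]>60).sum()))
print(manip.job_done())
E
```

```text
terra diff 0
the job is handed in; nothing more can be done
None
```

The job is handed in: all five loose tiles are in the blue box, the empty scoop stands upright in the blue-marked hollow, the blue lid is shut, and the terracotta box with its open lid is unchanged; these last checks were made by image measurements, after my ten picture views were used up.

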